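Fill the open container, then pump the bar clamp onto it and keep hold

ROBOT

A 6-joint arm with a two-finger parallel gripper is mounted at the origin on the work surface. World frame = base frame: x ahead of the robot, y to its left, z up, the work surface at z = 0. Lengths are in mm, angles in rad, forces in N, time in s.
With the tool pointing down it reaches from about 275 to 725 mm from the base axis. Payload 15.9 kg.
Tool frame: the origin (TCP) lies at the very end of the fingers, on their centre line; the grasp point (between the pads) lies 19 mm behind it; z points along the fingers, y is the line along which they close (so a half turn about z gives the same grasp; the last joint's range is limited). The gripper opens to 85 mm and grips with 20 to 120 N. Pads are 22 mm wide; open, the fingers measure 114 mm over their backs; the gripper's body (76 mm by 85 mm) begins 54 mm behind the grasp point. The pads swing forward as they close: fully open they stand 13 mm farther back than shut.
Start: joints at [1.122, 0.213, -0.034, 1.323, 0, 1.571], TCP at [216.934, 450.472, 231.306] pointing down, gripper open.
Joint ranges: [-2.98, 2.98], [-0.74, 1.72], [-1.14, 1.35], [-2.1, 2.04], [-1.57, 1.44], [-3.14, 3.14]. Speed limits (rad/s): [1.89, 1.89, 2.39, 2.57, 3.14, 3.14].

INTERFACE

Orientations are given as a unit quaternion [w, x, y, z].
In Python, from plant import robot gives the robot as it stands.
- The arm moves only by the tool drive_tool, never from a script. Its argument "deltas" is a list of rows, each an object of numbers: "claw": the gripper command: -1 is fully open, 1 is shut, values between are in proportion; "tx", "ty", "tz": the shift along the tool's x, y, z in m; "ax", "ay", "az": the turn, a rotation vector about the tool's x, y, z in rad. A call has 1 to 12 rows; each row shifts and turns the commanded pose from where the row before left it, along the tool's axes as they then stand; what a row does not reach is not made up. A row lasts 1/12 s, in which the tool goes at most 41.7 mm and 7.16 degrees, less where a joint would pass 70% of its speed; a pose out of reach is approached as far as the arm can. A call with a gripper value outside its range is refused whole. The fingers move at their own pace and stop on an object; "force" is the grip in N (left out, the last holds). Time passes only in rows, so rows that do not move let the fingers close. It gives the time, the measured TCP pose, the force, the opening and the grip force at its end, in the units of the state.
- robot.get_state(): the state, without advancing time (a new reading comes with each control period).
- robot.grab_frame(name): name is "side" or "top"; returns (picture, depth): 384x512x3 uint8, blue, green, red; 384x512 float32, mm along the optical axis (not along the pixel's ray), 0 where there is no reading.
- robot.calibration(name): a dict with "vfov" (degrees; the focal length in pixels is half the picture's height over the tangent of half this angle, whatever the lens; pixels are square), "cx", "cy" (the principal point, pixels), "k1" (the pictures are not rectified: a ray, as slopes to the right and down, at radius r is drawn at 1 + k1 r^2 times it, then the intrinsics apply), "R" (3x3) and "t" (3): a world point X has camera coordinates R X + t. Camera axes: x right, y down, z forward; pixel columns grow to the right and rows downward; lengths in mm; the calibration is good to about 2 mm. A picture is of the moment at which its call begins. calibration takes no time and is no camera call.
- robot.sign_off(): hands the job in; it is judged then, once.
The state is a dict: "time": time; "joint_positions": joint angles; "dq": joint speeds; "tau": joint torques, N m; "tool_pos": TCP position; "orientation": TCP orientation; "wrist_force": force on the tool from outside, world axes, zero at the start; "torque": the same for the moment, N m; "gripper_width": finger opening in mm; "grasp_force": force on a finger pad.
Only numpy, scipy, OpenCV 4.12 (cv2) and the standard library are available. Lean on these libraries where they do the work, as an engineer would, in place of code of your own. Each camera call takes 0.05 s, during which the arm holds its last target. There are 200 camera calls.

TASK

Tip all six hazelnuts from the small metal cup into the open steel container that stands in the bar clamp, and stand the empty cup back upright on the tray. Then pump the clamp's trigger until the sprung pad of the far jaw touches the container and holds it lightly against the saddle, with the pad pushed about 5 mm in on its spring and never squeezed nearly home, and finish still holding handle and trigger squeezed between the two fingers. Draw the jaw in only by the trigger, do not push it by hand, and leave the other tins, the loose lid, the spoon and the bowl where they are.

Things in the scene. Friction and masses are not known exactly. Their poses are not given: they have to be found in the camera images.
- clamp: One-hand bar clamp, dark steel, screwed to the tray. Origin on the tray; +y along the bar from far jaw to handle, z up; numbers of its parts are in this frame. Toothed bar (14 wide, top 34 mm high) along y at x = +70 mm, beside the container. Housing 40 wide, 46 mm high, y = 95 to 183 at x = 70. On it, at x = 70, stand trigger and handle, two posts to squeeze together along y.
- handle: Fixed upright handle post, black plastic, at x = 70 mm: 26 mm wide (x), 18 mm thick (y = 163 to 181 mm, the outer gripping face at 181), from 46 to 112 mm high. Does not follow the hand. Its origin is the clamp's. Handle and trigger measure 66 mm over their outer faces at rest, 42 mm with the trigger fully in.
- trigger: Sliding upright trigger post, black plastic, at x = 70 mm: 24 mm wide (x), 14 mm thick (y = 115 to 129 mm at rest, the outer gripping face at 115, towards the container), from 48 to 110 mm high. A spring pushes it back out. Its origin is the clamp's at rest and moves with it.
- trigger_slide (a joint): Trigger travel towards the handle, 0 (out) to 0.024 m (in). Return spring 2.4 N at 0, 5.3 N at full travel. Squeezing takes bar and far jaw along by the same distance after up to 6 mm of free travel (ratchet pitch 6 mm); letting it out leaves them where they are. Moving the bar takes about 5 N more, plus the pad's spring.
- bar: Toothed steel bar with the far jaw: upright dark plate 104 mm long (x = -27 to +77 mm in the clamp's frame), 20 mm thick, 54 mm high, 150 to 130 mm from the clamp's origin on the -y side at bar_slide 0. Not to be pushed by hand.
- bar_slide (a joint): Travel of bar and far jaw towards the saddle, 0 to 0.075 m; starts between 0 and 0.015 and needs two or more pumps to bring the pad to the container.
- pad_face (a point): Centre of the face of the far jaw's black rubber pad (40 mm wide, 38 mm high, face towards +y of the clamp), 33 mm above the tray. At bar_slide 0 and pad_slide 0 it is at y = -95 mm in the clamp's frame.
- pad_slide (a joint): How far the pad is pushed into the far jaw on its spring, 0 (free) to 0.012 m (home, where it would crush); 1 N per mm, so it reads above 0 once the pad presses on the container that bears on the saddle.
- saddle: Fixed shallow V jaw faced with black rubber, 52 mm high, x = -40 to 40 mm, at the container's +y side; it touches the container when the container's centre is near y = 0. Its origin is the clamp's.
- can: Open round stainless container, 90 mm outside diameter, 62 mm high, wall 2.5 mm, floor 3 mm, about 0.18 kg; stands upright, loose, in the clamp in front of the saddle. Origin: centre of its underside, z up.
- cup: Small tapered metal cup standing on the tray with the nuts in it: 54 mm outside diameter at the foot, 70 mm at the rim, 72 mm high, wall 2.5 mm, floor 4 mm, 120 g. Origin: centre of its underside, z up. The smooth nuts all roll out when it is tipped to 100 to 115 degrees.
- cup_rim (a point): Centre of the cup's mouth, 72 mm above its underside.
- nut0_center (a point): Centre of a hazelnut, a hard brown ball of 18 mm diameter, 12 g; starts in the cup.
- nut1_center (a point): Centre of a hazelnut, a hard brown ball of 18 mm diameter, 12 g; starts in the cup.
- nut2_center (a point): Centre of a hazelnut, a hard brown ball of 18 mm diameter, 12 g; starts in the cup.
- nut3_center (a point): Centre of a hazelnut, a hard brown ball of 18 mm diameter, 12 g; starts in the cup.
- nut4_center (a point): Centre of a hazelnut, a hard brown ball of 18 mm diameter, 12 g; starts in the cup.
- nut5_center (a point): Centre of a hazelnut, a hard brown ball of 18 mm diameter, 12 g; starts in the cup.
- tin0: Bystander: closed stainless container with fitted lid, 93 mm diameter, 78 mm high with its knob. Origin: centre of its underside.
- tin1: Bystander: closed stainless container with fitted lid, 93 mm diameter, 78 mm high with its knob. Origin: centre of its underside.
- tin2: Bystander: closed stainless container with fitted lid, 93 mm diameter, 78 mm high with its knob. Origin: centre of its underside.
- bowl: Bystander: small glass bowl, 110 mm diameter, 45 mm high. Origin: centre of its underside.
- lid: Bystander: loose stainless lid lying flat, 93 mm diameter, 20 mm high with its knob. Origin: centre of its underside.
- spoon: Bystander: wooden spoon lying flat, 260 mm long, along its x axis. Origin near its middle, on its underside.
There are look-alikes about, which are no part of the job. What is shaped like the cup but purple is not meant. What is shaped like the can but purple is not meant.

How it is judged:
By the outcome, as a careful person would: the job done as asked, in the order asked, and still so for the second after the job is handed in, while the arm keeps its last pose, push and grip.
It also fails if it takes over 72 s, if anything falls off the work surface, if the arm or the gripper's body presses on something with over 40 N, if the wrist force passes 120 N, or if a joint passes its speed limit or range.

## Working session

There is one attempt and no reset: what is moved stays moved. The work goes in short steps, Python scripts to look and compute and a tool call to move; the robot and the scene stay as the last step left them, time stands still between calls to the robot, and variables do not carry over. Pictures are saved under pics/ and viewed, at most 13 in all, crops included, and the job is handed in when it is done.

Besides the shell and the picture viewer there is one more tool, called after "Emit:" as name([rows], argument=value, ...), one row to a line, values as JSON. drive_tool: Moves the arm, as the interface text tells. Its arguments: {"type":"object","properties":{"deltas":{"type":"array","items":{"type":"object","properties":{"claw":{"type":"number"},"tx":{"type":"number"},"ty":{"type":"number"},"tz":{"type":"number"},"ax":{"type":"number"},"ay":{"type":"number"},"az":{"type":"number"}}}},"force":{"type":"number"}},"required":["deltas"]}

```bash
ls; mkdir -p pics; cat > h.py <<'E'
import numpy as np, cv2
from plant import robot
def cam(n):
    c=robot.calibration(n); f=192/np.tan(np.radians(c["vfov"])/2)
    return c,f
def cloud(n,d):
    c,f=cam(n); K=np.array([[f,0,c["cx"]],[0,f,c["cy"]],[0,0,1.]])
    v,u=np.mgrid[0:384,0:512]; p=np.stack([u,v],-1).reshape(-1,1,2).astype(float)
    s=cv2.undistortPoints(p,K,np.array([c["k1"],0,0,0.]))[:,0]
    X=np.c_[s,np.ones(len(s))]*d.reshape(-1,1)
    return ((X-np.array(c["t"]))@np.array(c["R"])).reshape(384,512,3)
def proj(n,X):
    c,f=cam(n); K=np.array([[f,0,c["cx"]],[0,f,c["cy"]],[0,0,1.]])
    R=np.array(c["R"]);r,_=cv2.Rodrigues(R)
    return cv2.projectPoints(np.atleast_2d(X).astype(float),r,np.array(c["t"],float),K,np.array([c["k1"],0,0,0.]))[0][:,0]
E
python3 - <<'E'
from h import *
for n in("top","side"):
    im,d=robot.grab_frame(n); np.savez(n+"0.npz",im=im,d=d); cv2.imwrite(f"pics/{n}0.png",im)
    c,f=cam(n); print(n,f,{k:np.round(v,3).tolist() if not isinstance(v,str) else v for k,v in c.items()})
print(robot.get_state())
E
```

```text
pics
top 413.5185529395628 {'vfov': 49.812, 'cx': 255.44, 'cy': 193.487, 'k1': -0.112, 'R': [[0.014, -1.0, 0.011], [-0.989, -0.015, -0.145], [0.145, -0.009, -0.989]], 't': [58.466, 521.858, 1118.07]}
side 408.617815556401 {'vfov': 50.335, 'cx': 255.942, 'cy': 190.171, 'k1': 0.051, 'R': [[0.995, -0.096, -0.021], [-0.081, -0.679, -0.729], [0.056, 0.728, -0.684]], 't': [-516.676, 134.289, 1020.787]}
{'time': 0.1, 'joint_positions': array([ 1.12200944e+00,  2.13314747e-01, -3.49666188e-02,  1.32353552e+00,
       -2.58236931e-05,  1.57077921e+00]), 'dq': array([-0.00034344, -0.00064923,  0.00186291,  0.00025532, -0.00086762,
       -0.00032103]), 'tau': array([-2.71127283e-04, -6.87251329e+01,  4.87805057e+01,  1.23064133e-02,
       -2.89812351e-05, -4.84867894e-05]), 'tool_pos': array([216.80837356, 450.20233439, 230.87356536]), 'orientation': array([-1.00961058e-04,  2.22506677e-01,  9.74931032e-01, -5.00358810e-04]), 'wrist_force': array([ 0.59306939, -0.11024976,  0.779963  ]), 'torque': array([-0.00795882,  0.03664527, -0.05706576]), 'grasp_force': 0.0, 'gripper_width': 85.47791425415511}
```

View pics/top0.png

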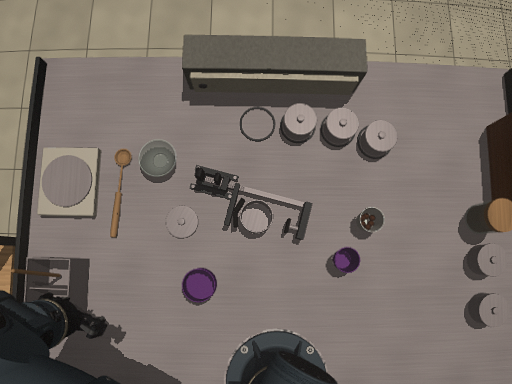

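View pics/side0.png

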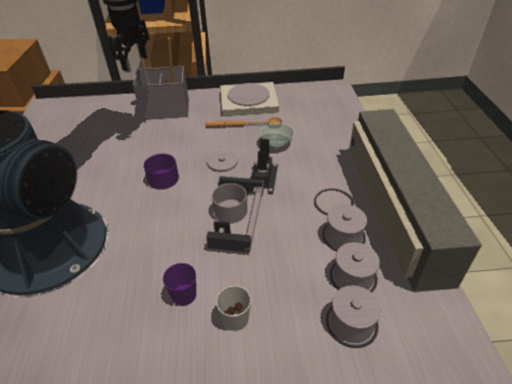

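The top picture shows these candidates:
- **Cup:** a grey metal cup with brown nuts at top (371,220), side (234,308). The purple look-alike is at top (346,261).
- **Container:** an open steel can in the clamp at top (254,217). The purple look-alike is at (199,285), and the lidded tins are at (299,122), (340,126) and (378,138).

I choose the grey cup with nuts at (371,220) and the can at (254,217). Next I check them in a crop and measure.

```bash
python3 - <<'E'
from h import *
T=np.load("top0.npz");S=np.load("side0.npz")
im=cv2.resize(T["im"][150:280,180:400],None,fx=3.6,fy=3.6,interpolation=cv2.INTER_CUBIC)
cv2.imwrite("pics/crop0.png",im)
Pt=cloud("top",T["d"]);Ps=cloud("side",S["d"])
np.savez("c0.npz",Pt=Pt,Ps=Ps)
def at(P,v,u): return np.round(P[v,u],1).tolist()
print("can",at(Pt,217,254),"cup",at(Pt,220,371))
for nm,P,valid in(("top",Pt,T["d"]>0),("side",Ps,S["d"]>0)):
    Q=P[valid]
    def circ(c,zlo,zhi,rad):
        q=Q[(np.hypot(Q[:,0]-c[0],Q[:,1]-c[1])<rad)&(Q[:,2]>zlo)&(Q[:,2]<zhi)]
        (a,b),r=cv2.minEnclosingCircle(q[:,:2].astype(np.float32)); 
        A=np.c_[2*q[:,:2],np.ones(len(q))];s=np.linalg.lstsq(A,(q[:,:2]**2).sum(1),rcond=None)[0]
        return len(q),np.round([a,b,r],1),np.round([s[0],s[1],np.sqrt(s[2]+s[0]**2+s[1]**2)],1),np.round(q[:,2].max(),1)
    c=Pt[217,254]; print(nm,"can",circ(c,54,70,60))
    c=Pt[220,371]; print(nm,"cup",circ(c,64,80,55))
    print(nm,"cup top z hist",np.round(np.percentile(Q[(np.hypot(Q[:,0]-c[0],Q[:,1]-c[1])<55)][:,2],[50,90,99]),1))
    tr=Q[(np.abs(Q[:,0]-Pt[205,235][0])<150)&(np.abs(Q[:,1]-Pt[205,235][1])<250)]
    p=tr[(tr[:,2]>100)&(tr[:,2]<120)]; print("posts",len(p)); print(np.round(p[::max(1,len(p)//40)],0).tolist())
E
```

```text
can [458.2, 68.9, 1.8] cup [452.1, -263.4, 22.7]
top can (123, array([457.8,  73.3,  54.5]), array([457. ,  67.3,  45.3]), np.float64(66.8))
top cup (106, array([ 450.1, -252. ,   35.5]), array([ 450. , -250.8,   33.3]), np.float64(78.1))
top cup top z hist [ 3.6 62.8 73.2]
posts 117
[[579.0, 222.0, 110.0], [576.0, 225.0, 108.0], [576.0, 219.0, 112.0], [576.0, 214.0, 110.0], [574.0, 225.0, 107.0], [574.0, 219.0, 110.0], [573.0, 214.0, 112.0], [574.0, 209.0, 109.0], [570.0, 222.0, 112.0], [571.0, 216.0, 111.0], [571.0, 211.0, 111.0], [568.0, 227.0, 109.0], [567.0, 221.0, 114.0], [567.0, 216.0, 114.0], [568.0, 211.0, 111.0], [565.0, 227.0, 113.0], [565.0, 222.0, 110.0], [565.0, 216.0, 112.0], [566.0, 211.0, 109.0], [562.0, 226.0, 114.0], [563.0, 222.0, 110.0], [563.0, 216.0, 110.0], [562.0, 211.0, 112.0], [564.0, 169.0, 106.0], [565.0, 164.0, 105.0], [560.0, 224.0, 110.0], [560.0, 219.0, 109.0], [561.0, 214.0, 107.0], [560.0, 174.0, 111.0], [561.0, 169.0, 108.0], [561.0, 164.0, 109.0], [557.0, 224.0, 110.0], [557.0, 218.0, 113.0], [557.0, 213.0, 110.0], [558.0, 174.0, 110.0], [559.0, 1
[... 1208 characters left out ...]
0, 105.0], [558.0, 208.0, 107.0], [564.0, 209.0, 106.0], [569.0, 208.0, 106.0], [575.0, 210.0, 104.0], [561.0, 207.0, 104.0], [567.0, 212.0, 100.0], [572.0, 205.0, 105.0], [553.0, 207.0, 101.0], [561.0, 207.0, 101.0], [544.0, 174.0, 107.0], [549.0, 170.0, 109.0], [554.0, 170.0, 109.0], [560.0, 171.0, 108.0], [543.0, 168.0, 108.0], [549.0, 171.0, 105.0], [554.0, 168.0, 107.0], [562.0, 167.0, 107.0], [543.0, 168.0, 105.0], [548.0, 165.0, 106.0], [553.0, 162.0, 109.0], [559.0, 161.0, 109.0], [540.0, 168.0, 102.0], [545.0, 163.0, 105.0], [551.0, 163.0, 104.0], [556.0, 160.0, 106.0], [562.0, 162.0, 104.0], [545.0, 160.0, 104.0], [551.0, 163.0, 101.0], [556.0, 161.0, 102.0], [561.0, 161.0, 101.0]]
```

View pics/crop0.png

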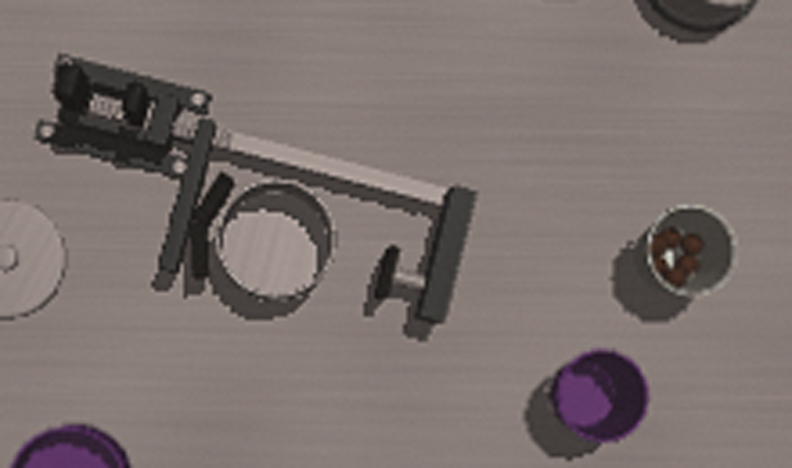

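The crop confirms it: the grey cup with brown nuts is at about crop (690,250), the open can sits in the clamp at (275,240), and the purple cup at (600,395) is not meant. Next I fit models to the clouds.

```bash
cat >> h.py <<'E'
from scipy.optimize import least_squares
def box(p,lo,hi):
    c=(np.array(lo)+hi)/2;h=(np.array(hi)-lo)/2; q=np.abs(p-c)-h
    return np.linalg.norm(np.maximum(q,0),axis=1)+np.minimum(q.max(1),0)
def loc(P,x,y,th):
    c,s=np.cos(th),np.sin(th); d=P-[x,y,0]
    return np.c_[c*d[:,0]+s*d[:,1],-s*d[:,0]+c*d[:,1],d[:,2]]
def cone(P,x,y,r0,r1,H,w):   # distance to thin wall
    r=np.hypot(P[:,0]-x,P[:,1]-y); rr=r0+(r1-r0)*P[:,2]/H-w/2
    return np.hypot(np.maximum(np.abs(r-rr)-w/2,0),np.maximum(P[:,2]-H,0))
def fitclamp(P,x0,dz=0):
    Q=P.reshape(-1,3)
    L=loc(Q,*x0[:3]); near=(L[:,2]>14)&(L[:,2]<125)&(L[:,1]>-165)&(L[:,1]<190)&(L[:,0]>-45)&(L[:,0]<100)&(np.hypot(L[:,0],L[:,1]+5)>54)&~((L[:,0]<45)&(L[:,1]>-128))
    Q=Q[near]
    def f(v):
        p=loc(Q-[0,0,v[4]],*v[:3]); s=v[3]
        return np.abs(np.min([box(p,[57,163,46],[83,181,112]),box(p,[58,115,48],[82,129,110]),box(p,[50,95,0],[90,183,46]),
          box(p,[63,-140+s,20],[77,95,34]),box(p,[-27,-150+s,0],[77,-130+s,54])],axis=0))
    r=least_squares(f,list(x0)+[dz],loss="soft_l1",f_scale=2,x_scale=[1,1,.02,1,1]); return r.x,len(Q),np.median(f(r.x))
E
python3 - <<'E'
from h import *
C=np.load("c0.npz"); T=np.load("top0.npz")["d"]>0;S=np.load("side0.npz")["d"]>0
for n,P,m in(("top",C["Pt"],T),("side",C["Ps"],S)):
    P=P[m]
    for nm,c,a in(("cup",(450,-252),(27,35,72,2.5)),("can",(456,64),(45,45,62,2.5))):
        q=P[(np.hypot(P[:,0]-c[0],P[:,1]-c[1])<a[1]+6)&(P[:,2]>12)]
        r=least_squares(lambda v:cone(q,*v,*a),c,loss="soft_l1",f_scale=2); print(n,nm,np.round(r.x,1),len(q))
    r=fitclamp(P,(456,66,-.24,8)); print(n,"clamp",np.round(r[0],3),r[1:])
E
```

```text
top cup [ 449.9 -250. ] 505
top can [456.1  63.4] 196
top clamp [ 4.55777e+02  6.91760e+01 -2.46000e-01  5.39400e+00 -1.20500e+00] (1217, np.float64(1.4795600863924037))
side cup [ 450.4 -255. ] 1129
side can [455.1  60.5] 916
side clamp [ 4.54018e+02  6.73210e+01 -2.43000e-01  5.27900e+00 -1.98500e+00] (1675, np.float64(1.0662911568168099))
```

Emit:
drive_tool([
  {"tx":-0.034,"ty":-0.0012,"az":0.068,"claw":-1},
  {"tx":-0.034,"ty":-0.0012,"az":0.068},
  {"tx":-0.034,"ty":-0.0012,"az":0.068},
  {"tx":-0.034,"ty":-0.0012,"az":0.068},
  {"tx":-0.034,"ty":-0.0012,"az":0.068},
  {"tx":-0.034,"ty":-0.0012,"az":0.068},
  {"tx":-0.034,"ty":-0.0012,"az":0.068},
  {"tx":-0.034,"ty":-0.0012,"az":0.068},
  {"tx":-0.034,"ty":-0.0012,"az":0.068},
  {"tx":-0.034,"ty":-0.0012,"az":0.068},
  {"tx":-0.034,"ty":-0.0012,"az":0.068},
  {"tx":-0.034,"ty":-0.0012,"az":0.068},
], force=50)

```text
$.deltas[0]: bad value
```

Emit:
drive_tool([
  {"tx":-0.034,"ty":-0.0012,"az":0.068},
  {"tx":-0.034,"ty":-0.0012,"az":0.068},
  {"tx":-0.034,"ty":-0.0012,"az":0.068},
  {"tx":-0.034,"ty":-0.0012,"az":0.068},
  {"tx":-0.034,"ty":-0.0012,"az":0.068},
  {"tx":-0.034,"ty":-0.0012,"az":0.068},
  {"tx":-0.034,"ty":-0.0012,"az":0.068},
  {"tx":-0.034,"ty":-0.0012,"az":0.068},
  {"tx":-0.034,"ty":-0.0012,"az":0.068},
  {"tx":-0.034,"ty":-0.0012,"az":0.068},
  {"tx":-0.034,"ty":-0.0012,"az":0.068},
  {"tx":-0.034,"ty":-0.0012,"az":0.068},
])

```text
$.deltas[0]: bad value
```

```bash
cat >> h.py <<'E'
from scipy.spatial.transform import Rotation as Ro
def pose():
    s=robot.get_state(); w,x,y,z=s["orientation"]; return np.array(s["tool_pos"]),Ro.from_quat([x,y,z,w])
def tiltR(az,beta):  # tool y at azimuth az(deg, radial out), tilted beta(deg) about tool y from straight down
    a=np.radians(az); y=np.array([np.cos(a),np.sin(a),0]); z=np.array([0,0,-1.]); x=np.cross(y,z)
    return Ro.from_matrix(np.c_[x,y,z])*Ro.from_rotvec([0,np.radians(beta),0])
def plan(p0,R0,p1,R1,n,rnd=(4,3)):
    w=(R0.inv()*R1).as_rotvec(); out=[];R=R0
    for i in range(n):
        t=R.inv().apply((np.array(p1)-p0)/n)/1000; R=R*Ro.from_rotvec(w/n); out.append(t)
    print("turn/row deg",np.degrees(np.linalg.norm(w)/n).round(2),"step mm",np.round(np.linalg.norm(np.array(p1)-p0)/n,1))
    a=np.round(w/n,rnd[1])
    print(",".join("{"+",".join(f'"{k}":{v:g}' for k,v in zip(("tx","ty","tz","ax","ay","az"),[*np.round(t,rnd[0]),*a]) if v!=0)+"}" for t in out))
E
python3 - <<'E'
from h import *
s=robot.get_state(); print(s["time"],s["joint_positions"].round(3),s["tool_pos"].round(1),s["gripper_width"])
p,R=pose(); az=-29.3; cup=np.array([450.1,-252.5,0]); Rg=tiltR(az,-45); zt=Rg.apply([0,0,1])
g=cup+[0,0,43]+19*zt; h=g-110*zt
print("g",g.round(1),"h",h.round(1)); plan(p,R,h,Rg,12); plan(h,Rg,g,Rg,8)
E
```

```text
0.1 [ 1.122  0.213 -0.035  1.324 -0.     1.571] [216.8 450.2 230.9] 85.47791425415511
g [ 443.5 -264.2   29.6] h [ 481.6 -196.4  107.3]
turn/row deg 8.46 step mm 59.1
{"tx":-0.0433,"ty":-0.039,"tz":0.0103,"ax":0.053,"ay":-0.05,"az":0.128},{"tx":-0.0472,"ty":-0.0325,"tz":0.0145,"ax":0.053,"ay":-0.05,"az":0.128},{"tx":-0.0501,"ty":-0.0253,"tz":0.0185,"ax":0.053,"ay":-0.05,"az":0.128},{"tx":-0.0519,"ty":-0.0177,"tz":0.0222,"ax":0.053,"ay":-0.05,"az":0.128},{"tx":-0.0525,"ty":-0.0097,"tz":0.0255,"ax":0.053,"ay":-0.05,"az":0.128},{"tx":-0.0518,"ty":-0.0016,"tz":0.0284,"ax":0.053,"ay":-0.05,"az":0.128},{"tx":-0.05,"ty":0.0065,"tz":0.0308,"ax":0.053,"ay":-0.05,"az":0.128},{"tx":-0.0471,"ty":0.0145,"tz":0.0327,"ax":0.053,"ay":-0.05,"az":0.128},{"tx":-0.0431,"ty":0.0221,"tz":0.034,"ax":0.053,"ay":-0.05,"az":0.128},{"tx":-0.0381,"ty":0.0291,"tz":0.0346,"ax":0.053,"ay":-0.05,"az":0.128},{"tx":-0.0322,"ty":0.0355,"tz":0.0347,"ax":0.053,"ay":-0.05,"az":0.128},{"tx":-0.0256,"ty":0.041,"tz":0.0341,"ax":0.053,"ay":-0.05,"az":0.128}
turn/row deg 0.0 step mm 13.8
{"tz":0.0138},{"tz":0.0138},{"tz":0.0138},{"tz":0.0138},{"tz":0.0138},{"tz":0.0138},{"tz":0.0138},{"tz":0.0138}
```

Emit:
drive_tool([
  {"tx":-0.034,"ty":-0.0012,"tz":0,"ax":0,"ay":0,"az":0.068,"claw":-1},
  {"tx":-0.034,"ty":-0.0012,"tz":0,"ax":0,"ay":0,"az":0.068,"claw":-1},
], force=50)

```text
time: 0.27
tool_pos: [275.8, 416.9, 231.0]
orientation: [-0.0, 0.288, 0.958, -0.0]
wrist_force: [0.7, 0.9, -0.4]
gripper_width: 85.4
grasp_force: 0.0
```

Emit:
drive_tool([
  {"tx":-0.034,"ty":-0.0012,"tz":0,"ax":0,"ay":0,"az":0.068,"claw":-1},
  {"tx":-0.034,"ty":-0.0012,"tz":0,"ax":0,"ay":0,"az":0.068,"claw":-1},
  {"tx":-0.034,"ty":-0.0012,"tz":0,"ax":0,"ay":0,"az":0.068,"claw":-1},
  {"tx":-0.034,"ty":-0.0012,"tz":0,"ax":0,"ay":0,"az":0.068,"claw":-1},
  {"tx":-0.034,"ty":-0.0012,"tz":0,"ax":0,"ay":0,"az":0.068,"claw":-1},
  {"tx":-0.034,"ty":-0.0012,"tz":0,"ax":0,"ay":0,"az":0.068,"claw":-1},
  {"tx":-0.034,"ty":-0.0012,"tz":0,"ax":0,"ay":0,"az":0.068,"claw":-1},
  {"tx":-0.034,"ty":-0.0012,"tz":0,"ax":0,"ay":0,"az":0.068,"claw":-1},
  {"tx":-0.034,"ty":-0.0012,"tz":0,"ax":0,"ay":0,"az":0.068,"claw":-1},
  {"tx":-0.034,"ty":-0.0012,"tz":0,"ax":0,"ay":0,"az":0.068,"claw":-1},
  {"tx":-0.034,"ty":-0.0012,"tz":0,"ax":0,"ay":0,"az":0.068,"claw":-1},
  {"tx":-0.034,"ty":-0.0012,"tz":0,"ax":0,"ay":0,"az":0.068,"claw":-1},
])

```text
time: 1.27
tool_pos: [492.8, 82.2, 231.0]
orientation: [-0.0, 0.646, 0.763, -0.0]
wrist_force: [1.2, -0.2, -0.8]
gripper_width: 85.4
grasp_force: 0.0
```

Emit:
drive_tool([
  {"tx":-0.034,"ty":-0.0012,"tz":0,"ax":0,"ay":0,"az":0.068,"claw":-1},
  {"tx":-0.034,"ty":-0.0012,"tz":0,"ax":0,"ay":0,"az":0.068,"claw":-1},
  {"tx":-0.034,"ty":-0.0012,"tz":0,"ax":0,"ay":0,"az":0.068,"claw":-1},
  {"tx":-0.034,"ty":-0.0012,"tz":0,"ax":0,"ay":0,"az":0.068,"claw":-1},
  {"tx":-0.034,"ty":-0.0012,"tz":0,"ax":0,"ay":0,"az":0.068,"claw":-1},
  {"tx":-0.034,"ty":-0.0012,"tz":0,"ax":0,"ay":0,"az":0.068,"claw":-1},
  {"tx":-0.034,"ty":-0.0012,"tz":0,"ax":0,"ay":0,"az":0.068,"claw":-1},
  {"tx":-0.034,"ty":-0.0012,"tz":0,"ax":0,"ay":0,"az":0.068,"claw":-1},
  {"tx":-0.034,"ty":-0.0012,"tz":0,"ax":0,"ay":0,"az":0.068,"claw":-1},
  {"tx":-0.034,"ty":-0.0012,"tz":0,"ax":0,"ay":0,"az":0.068,"claw":-1},
])

```text
time: 2.1
tool_pos: [434.8, -246.4, 231.0]
orientation: [-0.0, 0.863, 0.504, -0.0]
wrist_force: [-0.1, -0.5, -1.1]
gripper_width: 85.6
grasp_force: 0.0
```

```bash
python3 - <<'E'
import re
s=open("h.py").read()
s=s.replace(" if v!=0)",")").replace('print(",".join("{"','print("\\n".join("{"')
open("h.py","w").write(s)
E
python3 - <<'E'
from h import *
s=robot.get_state(); print(s["time"],s["joint_positions"].round(3),s["tool_pos"].round(1),s["gripper_width"])
p,R=pose(); az=-29.3; cup=np.array([450.1,-252.5,0]); Rg=tiltR(az,-45); zt=Rg.apply([0,0,1])
g=cup+[0,0,43]+19*zt; h=g-110*zt
plan(p,R,h,Rg,12)
E
```

```text
2.1 [-0.516  0.213 -0.035  1.323 -0.     1.569] [ 434.8 -246.4  231. ] 85.59908886185072
turn/row deg 3.75 step mm 11.8
{"tx":0.0055,"ty":0.0014,"tz":0.0103,"ax":-0,"ay":-0.065,"az":-0}
{"tx":0.0062,"ty":0.0014,"tz":0.0099,"ax":-0,"ay":-0.065,"az":-0}
{"tx":0.0068,"ty":0.0014,"tz":0.0095,"ax":-0,"ay":-0.065,"az":-0}
{"tx":0.0074,"ty":0.0014,"tz":0.009,"ax":-0,"ay":-0.065,"az":-0}
{"tx":0.008,"ty":0.0014,"tz":0.0085,"ax":-0,"ay":-0.065,"az":-0}
{"tx":0.0086,"ty":0.0014,"tz":0.008,"ax":-0,"ay":-0.065,"az":-0}
{"tx":0.0091,"ty":0.0014,"tz":0.0074,"ax":-0,"ay":-0.065,"az":-0}
{"tx":0.0095,"ty":0.0014,"tz":0.0068,"ax":-0,"ay":-0.065,"az":-0}
{"tx":0.01,"ty":0.0014,"tz":0.0062,"ax":-0,"ay":-0.065,"az":-0}
{"tx":0.0103,"ty":0.0014,"tz":0.0055,"ax":-0,"ay":-0.065,"az":-0}
{"tx":0.0107,"ty":0.0014,"tz":0.0048,"ax":-0,"ay":-0.065,"az":-0}
{"tx":0.011,"ty":0.0014,"tz":0.0041,"ax":-0,"ay":-0.065,"az":-0}
```

Emit:
drive_tool([
  {"tx":0.0055,"ty":0.0014,"tz":0.0103,"ax":0,"ay":-0.0655,"az":0,"claw":-1},
  {"tx":0.0062,"ty":0.0014,"tz":0.0099,"ax":0,"ay":-0.0655,"az":0,"claw":-1},
  {"tx":0.0068,"ty":0.0014,"tz":0.0095,"ax":0,"ay":-0.0655,"az":0,"claw":-1},
  {"tx":0.0074,"ty":0.0014,"tz":0.009,"ax":0,"ay":-0.0655,"az":0,"claw":-1},
  {"tx":0.008,"ty":0.0014,"tz":0.0085,"ax":0,"ay":-0.0655,"az":0,"claw":-1},
  {"tx":0.0086,"ty":0.0014,"tz":0.008,"ax":0,"ay":-0.0655,"az":0,"claw":-1},
  {"tx":0.0091,"ty":0.0014,"tz":0.0074,"ax":0,"ay":-0.0655,"az":0,"claw":-1},
  {"tx":0.0095,"ty":0.0014,"tz":0.0068,"ax":0,"ay":-0.0655,"az":0,"claw":-1},
  {"tx":0.01,"ty":0.0014,"tz":0.0062,"ax":0,"ay":-0.0655,"az":0,"claw":-1},
  {"tx":0.0103,"ty":0.0014,"tz":0.0055,"ax":0,"ay":-0.0655,"az":0,"claw":-1},
  {"tx":0.0107,"ty":0.0014,"tz":0.0048,"ax":0,"ay":-0.0655,"az":0,"claw":-1},
  {"tx":0.011,"ty":0.0014,"tz":0.0041,"ax":0,"ay":-0.0655,"az":0,"claw":-1},
])

```text
time: 3.1
tool_pos: [483.0, -194.8, 107.1]
orientation: [0.195, 0.796, 0.467, -0.331]
wrist_force: [-0.7, -0.1, 0.2]
gripper_width: 85.4
grasp_force: 0.0
```

```bash
python3 - <<'E'
from h import *
ims=[]
for n in("side","top"):
    im,d=robot.grab_frame(n); np.savez(n+"1.npz",im=im,d=d); ims.append(im)
cv2.imwrite("pics/a1.png",np.hstack([cv2.resize(ims[0][180:370,120:320],None,fx=2,fy=2),cv2.resize(ims[1][150:340,280:480],None,fx=2,fy=2)]))
p,R=pose(); cup=np.array([450.1,-252.5,0]); Rg=tiltR(-29.3,-45); zt=Rg.apply([0,0,1])
g=cup+[0,0,43]+19*zt; print(p.round(1),g.round(1),(R.inv()*Rg).as_rotvec(degrees=True).round(2),(R.inv().apply(g-p)).round(1),robot.get_state()["joint_positions"].round(3))
E
```

```text
[ 482.  -193.7  104. ] [ 443.5 -264.2   29.6] [-0.1   0.31  0.4 ] [ -3.6   1.1 109.5] [ 0.003  0.659  0.032  1.407 -0.666  2.242]
```

View pics/a1.png

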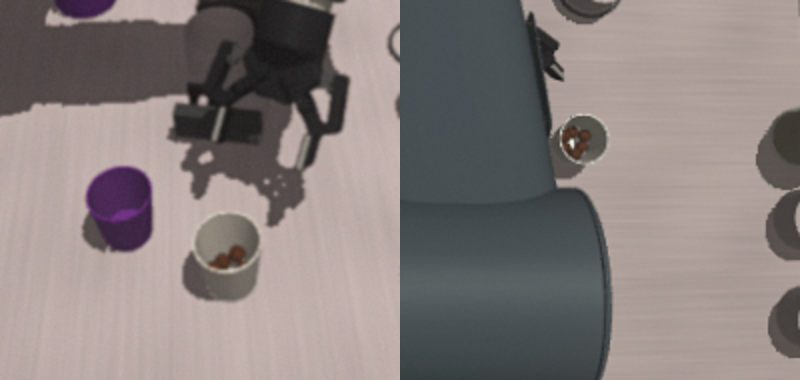

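The picture shows the open gripper tilted above and behind the grey cup (side crop 228,255), the nuts inside it, and the purple cup clear at (120,205). I go in along the tool axis.

Emit:
drive_tool([
  {"tx":-0.001,"ty":0.0002,"tz":0.011,"ax":0,"ay":0.001,"az":0.001,"claw":-1},
  {"tx":-0.001,"ty":0.0002,"tz":0.011,"ax":0,"ay":0.001,"az":0.001,"claw":-1},
  {"tx":-0.001,"ty":0.0002,"tz":0.011,"ax":0,"ay":0.001,"az":0.001,"claw":-1},
  {"tx":-0.0006,"ty":0.0002,"tz":0.011,"ax":0,"ay":0.001,"az":0.001,"claw":-1},
  {"tx":0,"ty":0.0002,"tz":0.011,"ax":0,"ay":0,"az":0.001,"claw":-1},
  {"tx":0,"ty":0,"tz":0.011,"ax":0,"ay":0,"az":0,"claw":-1},
  {"tx":0,"ty":0,"tz":0.011,"ax":0,"ay":0,"az":0,"claw":-1},
  {"tx":0,"ty":0,"tz":0.011,"ax":0,"ay":0,"az":0,"claw":-1},
  {"tx":0,"ty":0,"tz":0.011,"ax":0,"ay":0,"az":0,"claw":-1},
  {"tx":0,"ty":0,"tz":0.0105,"ax":0,"ay":0,"az":0,"claw":-1},
  {"tx":0,"ty":0,"tz":0,"ax":0,"ay":0,"az":0,"claw":-1},
])

```text
time: 4.12
tool_pos: [443.4, -266.4, 32.4]
orientation: [0.193, 0.799, 0.465, -0.328]
wrist_force: [-0.0, 0.8, 0.2]
gripper_width: 85.8
grasp_force: 0.0
```

Emit:
drive_tool([
  {"tx":0,"ty":0,"tz":0,"ax":0,"ay":0,"az":0,"claw":0},
  {"tx":0,"ty":0,"tz":0,"ax":0,"ay":0,"az":0,"claw":0},
  {"tx":0,"ty":0,"tz":0,"ax":0,"ay":0,"az":0,"claw":0},
  {"tx":0,"ty":0,"tz":0,"ax":0,"ay":0,"az":0,"claw":0},
  {"tx":0,"ty":0,"tz":0,"ax":0,"ay":0,"az":0,"claw":0},
  {"tx":0,"ty":0,"tz":0,"ax":0,"ay":0,"az":0,"claw":0},
  {"tx":0,"ty":0,"tz":0,"ax":0,"ay":0,"az":0,"claw":0},
  {"tx":0,"ty":0,"tz":0,"ax":0,"ay":0,"az":0,"claw":0},
], force=45)

```text
time: 4.78
tool_pos: [445.0, -265.1, 33.7]
orientation: [0.194, 0.799, 0.466, -0.328]
wrist_force: [-4.1, 4.6, 10.5]
gripper_width: 66.2
grasp_force: 47.1
```

```bash
cat > pour.py <<'E'
from h import *
cup=np.array([450.1,-252.5,0]); can=np.array([455.5,62,0])
pg=np.array([445.0,-265.1,33.7]); Rg=Ro.from_quat([0.799,0.466,-0.328,0.194])
az0=-29.3; az1=8.
def tcp(az,tilt,lip):
    """TCP pose: cup tipped by tilt deg, mouth towards -t, with low lip at point lip"""
    a=np.radians(az); r=np.array([np.cos(a),np.sin(a),0])
    M=Ro.from_rotvec([0,0,np.radians(az-az0)]); t=np.array([-r[1],r[0],0])
    Rc=Ro.from_rotvec(r*np.radians(tilt))*M       # cup turn
    # up -> rotate about r by +tilt gives -t
    l0=M.apply([0,0,72.])-35*t                    # lip (mouth side) in yawed cup frame
    lw=Rc.apply([0,0,72.])+Ro.from_rotvec(r*np.radians(tilt)).apply(-35*t)
    base=np.array(lip)-lw
    return base+Rc.apply(pg-cup), Rc*Rg, base
a=np.radians(az1); t1=np.array([-np.sin(a),np.cos(a),0])
lip=can+20*t1+[0,0,85]
E
python3 - <<'E'
from pour import *
p,R=pose(); print(p,robot.get_state()["wrist_force"].round(1))
p1=p+[0,0,110]; plan(p,R,p1,R,8)
p2,R2,b=tcp(az1,60,lip+[0,0,10]); print(p2.round(1),b.round(1)); plan(p1,R,p2,R2,18)
p3,R3,b=tcp(az1,107,lip); print("final",p3.round(1),b.round(1),"toolz",R3.apply([0,0,1]).round(2))
E
```

```text
[ 444.99816695 -265.05165645   33.74025515] [-4.1  4.6 10.5]
turn/row deg 0.0 step mm 13.8
{"tx":-0.0097,"ty":0.0001,"tz":-0.0098,"ax":0,"ay":0,"az":0}
{"tx":-0.0097,"ty":0.0001,"tz":-0.0098,"ax":0,"ay":0,"az":0}
{"tx":-0.0097,"ty":0.0001,"tz":-0.0098,"ax":0,"ay":0,"az":0}
{"tx":-0.0097,"ty":0.0001,"tz":-0.0098,"ax":0,"ay":0,"az":0}
{"tx":-0.0097,"ty":0.0001,"tz":-0.0098,"ax":0,"ay":0,"az":0}
{"tx":-0.0097,"ty":0.0001,"tz":-0.0098,"ax":0,"ay":0,"az":0}
{"tx":-0.0097,"ty":0.0001,"tz":-0.0098,"ax":0,"ay":0,"az":0}
{"tx":-0.0097,"ty":0.0001,"tz":-0.0098,"ax":0,"ay":0,"az":0}
[448.3 125.5  94.5] [441.6 160.9  89.3]
turn/row deg 3.87 step mm 21.9
{"tx":0.0154,"ty":-0.0105,"tz":-0.0115,"ax":-0.009,"ay":0.056,"az":-0.036}
{"tx":0.0164,"ty":-0.0098,"tz":-0.0107,"ax":-0.009,"ay":0.056,"az":-0.036}
{"tx":0.0173,"ty":-0.0091,"tz":-0.0098,"ax":-0.009,"ay":0.056,"az":-0.036}
{"tx":0.0181,"ty":-0.0084,"tz":-0.0089,"ax":-0.009,"ay":0.056,"az":-0.036}
{"tx":0.0189,"ty":-0.0076,"tz":-0.0079,"ax":-0.009,"ay":0.056,"az":-0.036}
{"tx":0.0196,"ty":-0.0068,"tz":-0.0069,"ax":-0.009,"ay":0.056,"az":-0.036}

[... 259 characters left out ...]
0025,"ax":-0.009,"ay":0.056,"az":-0.036}
{"tx":0.0216,"ty":-0.0029,"tz":-0.0013,"ax":-0.009,"ay":0.056,"az":-0.036}
{"tx":0.0218,"ty":-0.0021,"tz":-0.0001,"ax":-0.009,"ay":0.056,"az":-0.036}
{"tx":0.0218,"ty":-0.0013,"tz":0.0011,"ax":-0.009,"ay":0.056,"az":-0.036}
{"tx":0.0217,"ty":-0.0005,"tz":0.0023,"ax":-0.009,"ay":0.056,"az":-0.036}
{"tx":0.0216,"ty":0.0003,"tz":0.0035,"ax":-0.009,"ay":0.056,"az":-0.036}
{"tx":0.0213,"ty":0.001,"tz":0.0047,"ax":-0.009,"ay":0.056,"az":-0.036}
{"tx":0.021,"ty":0.0017,"tz":0.0059,"ax":-0.009,"ay":0.056,"az":-0.036}
{"tx":0.0205,"ty":0.0024,"tz":0.0071,"ax":-0.009,"ay":0.056,"az":-0.036}
final [450.2 112.1 116.8] [444.6 139.9 139.5] toolz [-0.12  0.88 -0.47]
```

Emit:
drive_tool([
  {"tx":-0.005,"ty":0,"tz":-0.005,"ax":0,"ay":0,"az":0,"claw":0},
  {"tx":-0.0097,"ty":0,"tz":-0.0098,"ax":0,"ay":0,"az":0,"claw":0},
  {"tx":-0.0097,"ty":0,"tz":-0.0098,"ax":0,"ay":0,"az":0,"claw":0},
  {"tx":-0.0097,"ty":0,"tz":-0.0098,"ax":0,"ay":0,"az":0,"claw":0},
  {"tx":-0.0097,"ty":0,"tz":-0.0098,"ax":0,"ay":0,"az":0,"claw":0},
  {"tx":-0.0097,"ty":0,"tz":-0.0098,"ax":0,"ay":0,"az":0,"claw":0},
  {"tx":-0.0097,"ty":0,"tz":-0.0098,"ax":0,"ay":0,"az":0,"claw":0},
  {"tx":-0.0097,"ty":0,"tz":-0.0098,"ax":0,"ay":0,"az":0,"claw":0},
  {"tx":-0.005,"ty":0,"tz":-0.005,"ax":0,"ay":0,"az":0,"claw":0},
  {"tx":0,"ty":0,"tz":0,"ax":0,"ay":0,"az":0,"claw":0},
])

```text
time: 5.62
tool_pos: [445.3, -265.0, 144.9]
orientation: [0.194, 0.799, 0.466, -0.327]
wrist_force: [0.9, -0.1, -1.9]
gripper_width: 65.7
grasp_force: 50.1
```

```bash
python3 - <<'E'
from pour import *
im,d=robot.grab_frame("side"); np.savez("side2.npz",im=im,d=d)
p,R=pose(); print(p.round(1),R.as_quat().round(3),robot.get_state()["wrist_force"].round(1))
uv=proj("side",p)[0].astype(int); print(uv)
cv2.imwrite("pics/a2.png",cv2.resize(im[max(0,uv[1]-110):uv[1]+90,max(0,uv[0]-110):uv[0]+110],None,fx=2.5,fy=2.5))
p2,R2,b=tcp(az1,60,lip+[0,0,10]); plan(p,R,p2,R2,18)
E
```

```text
[ 444.9 -264.9  143.8] [ 0.799  0.466 -0.327  0.194] [ 0.4 -1.  -1. ]
[228 284]
turn/row deg 3.87 step mm 21.9
{"tx":0.0154,"ty":-0.0105,"tz":-0.0115,"ax":-0.009,"ay":0.056,"az":-0.036}
{"tx":0.0164,"ty":-0.0098,"tz":-0.0107,"ax":-0.009,"ay":0.056,"az":-0.036}
{"tx":0.0173,"ty":-0.0091,"tz":-0.0098,"ax":-0.009,"ay":0.056,"az":-0.036}
{"tx":0.0181,"ty":-0.0084,"tz":-0.0089,"ax":-0.009,"ay":0.056,"az":-0.036}
{"tx":0.0189,"ty":-0.0076,"tz":-0.0079,"ax":-0.009,"ay":0.056,"az":-0.036}
{"tx":0.0196,"ty":-0.0068,"tz":-0.0069,"ax":-0.009,"ay":0.056,"az":-0.036}
{"tx":0.0202,"ty":-0.0061,"tz":-0.0059,"ax":-0.009,"ay":0.056,"az":-0.036}
{"tx":0.0207,"ty":-0.0053,"tz":-0.0048,"ax":-0.009,"ay":0.056,"az":-0.036}
{"tx":0.0211,"ty":-0.0045,"tz":-0.0036,"ax":-0.009,"ay":0.056,"az":-0.036}
{"tx":0.0214,"ty":-0.0037,"tz":-0.0025,"ax":-0.009,"ay":0.056,"az":-0.036}
{"tx":0.0216,"ty":-0.0029,"tz":-0.0013,"ax":-0.009,"ay":0.056,"az":-0.036}
{"tx":0.0218,"ty":-0.0021,"tz":-0.0001,"ax":-0.009,"ay":0.056,"az":-0.036}
{"tx":0.0218,"ty":-0.0013,"tz":0.0011,"ax":-0.009,"ay":0.056,"az":-0.036}
{"tx":0.0217,"ty":-0.0005,"tz":0.0023,"ax":-0.009,"ay":0.056,"az":-0.036}
{"tx":0.0216,"ty":0.0003,"tz":0.0035,"ax":-0.009,"ay":0.056,"az":-0.036}
{"tx":0.0213,"ty":0.001,"tz":0.0047,"ax":-0.009,"ay":0.056,"az":-0.036}
{"tx":0.021,"ty":0.0017,"tz":0.0059,"ax":-0.009,"ay":0.056,"az":-0.036}
{"tx":0.0205,"ty":0.0024,"tz":0.0071,"ax":-0.009,"ay":0.056,"az":-0.036}
```

View pics/a2.png

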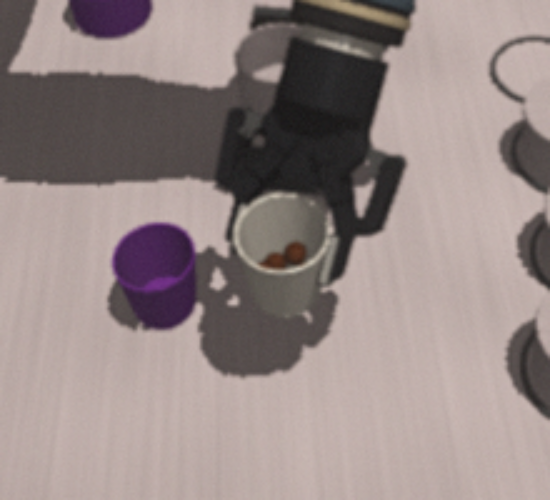

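The picture shows the cup held upright in the fingers (crop 285,250) with nuts in it. Next I carry it to the can while tipping it to 60°.

Emit:
drive_tool([
  {"tx":0.0154,"ty":-0.0105,"tz":-0.0115,"ax":-0.009,"ay":0.056,"az":-0.036,"claw":0},
  {"tx":0.0164,"ty":-0.0098,"tz":-0.0107,"ax":-0.009,"ay":0.056,"az":-0.036,"claw":0},
  {"tx":0.0173,"ty":-0.0091,"tz":-0.0098,"ax":-0.009,"ay":0.056,"az":-0.036,"claw":0},
  {"tx":0.0181,"ty":-0.0084,"tz":-0.0089,"ax":-0.009,"ay":0.056,"az":-0.036,"claw":0},
  {"tx":0.0189,"ty":-0.0076,"tz":-0.0079,"ax":-0.009,"ay":0.056,"az":-0.036,"claw":0},
  {"tx":0.0196,"ty":-0.0068,"tz":-0.0069,"ax":-0.009,"ay":0.056,"az":-0.036,"claw":0},
  {"tx":0.0202,"ty":-0.0061,"tz":-0.0059,"ax":-0.009,"ay":0.056,"az":-0.036,"claw":0},
  {"tx":0.0207,"ty":-0.0053,"tz":-0.0048,"ax":-0.009,"ay":0.056,"az":-0.036,"claw":0},
  {"tx":0.0211,"ty":-0.0045,"tz":-0.0036,"ax":-0.009,"ay":0.056,"az":-0.036,"claw":0},
])

```text
time: 6.42
tool_pos: [446.2, -68.5, 117.7]
orientation: [0.048, 0.761, 0.634, -0.127]
wrist_force: [0.0, 0.2, -0.8]
gripper_width: 65.5
grasp_force: 50.6
```

Emit:
drive_tool([
  {"tx":0.0214,"ty":-0.0037,"tz":-0.0025,"ax":-0.009,"ay":0.056,"az":-0.036,"claw":0},
  {"tx":0.0216,"ty":-0.0029,"tz":-0.0013,"ax":-0.009,"ay":0.056,"az":-0.036,"claw":0},
  {"tx":0.0218,"ty":-0.0021,"tz":-0.0001,"ax":-0.009,"ay":0.056,"az":-0.036,"claw":0},
  {"tx":0.0218,"ty":-0.0013,"tz":0.0011,"ax":-0.009,"ay":0.056,"az":-0.036,"claw":0},
  {"tx":0.0217,"ty":-0.0005,"tz":0.0023,"ax":-0.009,"ay":0.056,"az":-0.036,"claw":0},
  {"tx":0.0216,"ty":0.0003,"tz":0.0035,"ax":-0.009,"ay":0.056,"az":-0.036,"claw":0},
  {"tx":0.0213,"ty":0.001,"tz":0.0047,"ax":-0.009,"ay":0.056,"az":-0.036,"claw":0},
  {"tx":0.021,"ty":0.0017,"tz":0.0059,"ax":-0.009,"ay":0.056,"az":-0.036,"claw":0},
  {"tx":0.0205,"ty":0.0024,"tz":0.0071,"ax":-0.009,"ay":0.056,"az":-0.036,"claw":0},
  {"tx":0,"ty":0,"tz":0,"ax":0,"ay":0,"az":0,"claw":0},
])

```text
time: 7.25
tool_pos: [448.3, 127.1, 92.1]
orientation: [-0.102, 0.655, 0.744, 0.086]
wrist_force: [-0.8, -1.1, -2.3]
gripper_width: 65.7
grasp_force: 50.7
```

```bash
python3 - <<'E'
from pour import *
p,R=pose(); s=robot.get_state(); print(s["joint_positions"].round(3),s["gripper_width"])
p2,R2,b=tcp(az1,60,lip+[0,0,10]); print((p-p2).round(1),(R.inv()*R2).as_rotvec(degrees=True).round(2))
prev=(p,R)
for T in (76,92,108):
    p3,R3,_=tcp(az1,T,lip+[0,0,(108-T)/48*10]); plan(*prev,p3,R3,5); prev=(p3,R3)
im,d=robot.grab_frame("side"); cv2.imwrite("pics/a3.png",cv2.resize(im[120:320,130:350],None,fx=2.5,fy=2.5))
E
```

```text
[ 0.096  0.228 -0.409  0.949  0.267  1.538] 65.67354492809129
[-0.   1.5 -2.3] [-0.31 -0.12 -0.51]
turn/row deg 3.18 step mm 2.3
{"tx":-0,"ty":-0,"tz":-0.0023,"ax":-0.001,"ay":0.055,"az":-0.002}
{"tx":0.0001,"ty":-0,"tz":-0.0023,"ax":-0.001,"ay":0.055,"az":-0.002}
{"tx":0.0003,"ty":-0,"tz":-0.0023,"ax":-0.001,"ay":0.055,"az":-0.002}
{"tx":0.0004,"ty":-0,"tz":-0.0023,"ax":-0.001,"ay":0.055,"az":-0.002}
{"tx":0.0005,"ty":-0,"tz":-0.0023,"ax":-0.001,"ay":0.055,"az":-0.002}
turn/row deg 3.2 step mm 1.9
{"tx":-0,"ty":0,"tz":-0.0019,"ax":0,"ay":0.056,"az":0}
{"tx":0.0001,"ty":0,"tz":-0.0018,"ax":0,"ay":0.056,"az":0}
{"tx":0.0002,"ty":0,"tz":-0.0018,"ax":0,"ay":0.056,"az":0}
{"tx":0.0003,"ty":0,"tz":-0.0018,"ax":0,"ay":0.056,"az":0}
{"tx":0.0004,"ty":0,"tz":-0.0018,"ax":0,"ay":0.056,"az":0}
turn/row deg 3.2 step mm 2.0
{"tx":-0.0002,"ty":0,"tz":-0.002,"ax":0,"ay":0.056,"az":0}
{"tx":-0,"ty":0,"tz":-0.002,"ax":0,"ay":0.056,"az":0}
{"tx":0.0001,"ty":0,"tz":-0.002,"ax":0,"ay":0.056,"az":0}
{"tx":0.0002,"ty":0,"tz":-0.002,"ax":0,"ay":0.056,"az":0}
{"tx":0.0003,"ty":0,"tz":-0.002,"ax":0,"ay":0.056,"az":0}
```

View pics/a3.png

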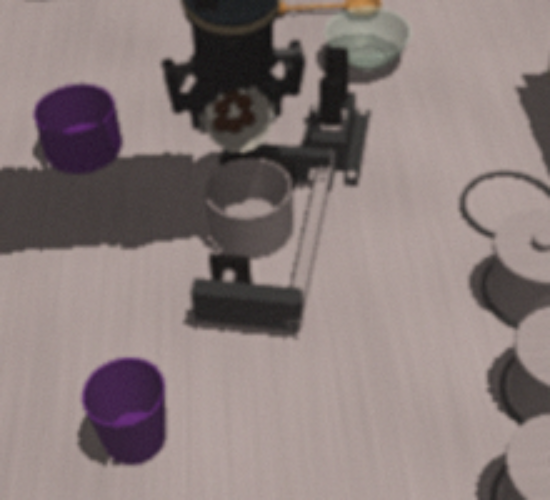

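The picture shows the cup tipped towards the camera (mouth at crop 235,115) with the nuts inside, just above the can's +y edge (can mouth at 250,185). I check the lip position before pouring.

```bash
python3 - <<'E'
from pour import *
im,d=robot.grab_frame("side"); P=cloud("side",d)
print("lip proj crop",((proj("side",lip+[0,0,10])[0]-[130,120])*2.5).round(0),"canc",((proj("side",can+[0,0,62])[0]-[130,120])*2.5).round(0))
for cy in range(128,165,5):
    print(cy,P[int(120+cy/2.5),int(130+236/2.5)].round(0))
E
```

```text
lip proj crop [240. 149.] canc [246. 185.]
128 [448. 134.  80.]
133 [448. 131.  76.]
138 [447. 126.  73.]
143 [447. 107.  82.]
148 [447.  90.  90.]
153 [446. 134.  44.]
158 [445. 121.  49.]
163 [445. 104.  57.]
```

Emit:
drive_tool([
  {"tx":0,"ty":0.0003,"tz":-0.0026,"ax":-0.001,"ay":0.055,"az":-0.002,"claw":0},
  {"tx":0.0001,"ty":0.0003,"tz":-0.0026,"ax":-0.001,"ay":0.055,"az":-0.002,"claw":0},
  {"tx":0.0003,"ty":0.0003,"tz":-0.0026,"ax":-0.001,"ay":0.055,"az":-0.002,"claw":0},
  {"tx":0.0004,"ty":0.0003,"tz":-0.0026,"ax":-0.001,"ay":0.055,"az":-0.002,"claw":0},
  {"tx":0.0005,"ty":0.0003,"tz":-0.0026,"ax":-0.001,"ay":0.055,"az":-0.002,"claw":0},
  {"tx":0,"ty":0.0003,"tz":-0.0022,"ax":0,"ay":0.056,"az":0,"claw":0},
  {"tx":0.0001,"ty":0.0003,"tz":-0.0021,"ax":0,"ay":0.056,"az":0,"claw":0},
  {"tx":0.0002,"ty":0.0003,"tz":-0.0021,"ax":0,"ay":0.056,"az":0,"claw":0},
  {"tx":0.0003,"ty":0.0003,"tz":-0.0021,"ax":0,"ay":0.056,"az":0,"claw":0},
  {"tx":0.0004,"ty":0.0003,"tz":-0.0021,"ax":0,"ay":0.056,"az":0,"claw":0},
])

```text
time: 8.18
tool_pos: [453.8, 115.9, 115.1]
orientation: [-0.299, 0.604, 0.69, 0.264]
wrist_force: [-0.5, 0.3, -2.2]
gripper_width: 65.9
grasp_force: 50.8
```

Emit:
drive_tool([
  {"tx":-0.0002,"ty":0,"tz":-0.002,"ax":0,"ay":0.056,"az":0,"claw":0},
  {"tx":0,"ty":0,"tz":-0.002,"ax":0,"ay":0.056,"az":0,"claw":0},
  {"tx":0.0001,"ty":0,"tz":-0.002,"ax":0,"ay":0.056,"az":0,"claw":0},
  {"tx":0.0002,"ty":0,"tz":-0.002,"ax":0,"ay":0.056,"az":0,"claw":0},
  {"tx":0.0003,"ty":0,"tz":-0.002,"ax":0,"ay":0.056,"az":0,"claw":0},
  {"tx":0,"ty":0,"tz":0,"ax":0,"ay":0,"az":0,"claw":0},
  {"tx":0,"ty":0,"tz":0,"ax":0,"ay":0,"az":0,"claw":0},
  {"tx":0,"ty":0,"tz":0,"ax":0,"ay":0,"az":0,"claw":0},
  {"tx":0,"ty":0,"tz":0,"ax":0,"ay":0,"az":0,"claw":0},
  {"tx":0,"ty":0,"tz":0,"ax":0,"ay":0,"az":0,"claw":0},
  {"tx":0,"ty":0,"tz":0,"ax":0,"ay":0,"az":0,"claw":0},
  {"tx":0,"ty":0,"tz":0,"ax":0,"ay":0,"az":0,"claw":0},
])

```text
time: 9.18
tool_pos: [454.6, 109.1, 121.8]
orientation: [-0.392, 0.561, 0.642, 0.345]
wrist_force: [-0.3, -0.3, -1.5]
gripper_width: 65.8
grasp_force: 50.7
```

```bash
python3 - <<'E'
from pour import *
p,R=pose(); s=robot.get_state(); print(s["joint_positions"].round(3),p.round(1),s["wrist_force"].round(1))
print("cup tilt",np.degrees(np.arccos((R*Rg.inv()).apply([0,0,1])[2])))
im,d=robot.grab_frame("side"); cv2.imwrite("pics/a4.png",cv2.resize(im[120:320,130:350],None,fx=2.5,fy=2.5))
E
```

```text
[-0.332  0.674 -0.179  1.436  0.921  0.735] [454.6 109.1 121.8] [-0.3 -0.3 -1.5]
cup tilt 107.69487275467735
```

View pics/a4.png

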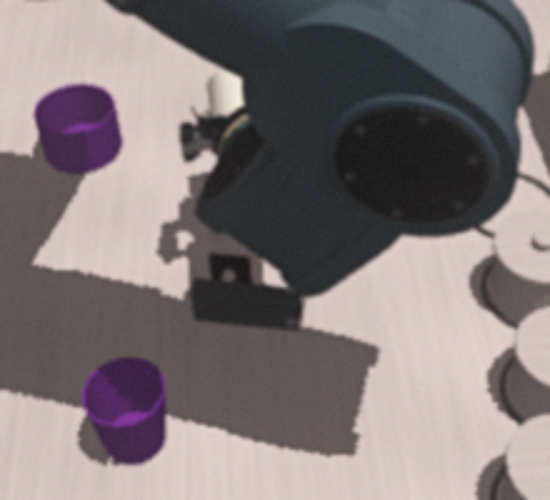

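The picture shows the arm hiding the can, with no nuts lying about on the tray. I tip a few degrees more and then plan the way back.

Emit:
drive_tool([
  {"tx":0,"ty":0,"tz":-0.001,"ax":0,"ay":0.04,"az":0,"claw":0},
  {"tx":0,"ty":0,"tz":-0.001,"ax":0,"ay":0.04,"az":0,"claw":0},
  {"tx":0,"ty":0,"tz":0,"ax":0,"ay":0,"az":0,"claw":0},
  {"tx":0,"ty":0,"tz":0,"ax":0,"ay":0,"az":0,"claw":0},
  {"tx":0,"ty":0,"tz":0,"ax":0,"ay":0,"az":0,"claw":0},
  {"tx":0,"ty":0,"tz":0,"ax":0,"ay":0,"az":0,"claw":0},
])

```text
time: 9.73
tool_pos: [454.9, 107.3, 122.5]
orientation: [-0.417, 0.547, 0.626, 0.367]
wrist_force: [-0.1, -0.4, -1.3]
gripper_width: 65.9
grasp_force: 50.7
```

```bash
python3 - <<'E'
from pour import *
p,R=pose(); print(p.round(1),robot.get_state()["wrist_force"].round(1))
plan(p,R,pg+[0,0,80],Rg,24)
E
```

```text
[454.9 107.3 122.5] [-0.1 -0.4 -1.3]
turn/row deg 4.85 step mm 15.5
{"tx":-0.0062,"ty":-0.0025,"tz":-0.014,"ax":-0.006,"ay":-0.078,"az":0.031}
{"tx":-0.0074,"ty":-0.0022,"tz":-0.0135,"ax":-0.006,"ay":-0.078,"az":0.031}
{"tx":-0.0085,"ty":-0.0018,"tz":-0.0129,"ax":-0.006,"ay":-0.078,"az":0.031}
{"tx":-0.0095,"ty":-0.0015,"tz":-0.0122,"ax":-0.006,"ay":-0.078,"az":0.031}
{"tx":-0.0105,"ty":-0.0011,"tz":-0.0114,"ax":-0.006,"ay":-0.078,"az":0.031}
{"tx":-0.0113,"ty":-0.0007,"tz":-0.0106,"ax":-0.006,"ay":-0.078,"az":0.031}
{"tx":-0.0122,"ty":-0.0003,"tz":-0.0097,"ax":-0.006,"ay":-0.078,"az":0.031}
{"tx":-0.0129,"ty":0.0002,"tz":-0.0087,"ax":-0.006,"ay":-0.078,"az":0.031}
{"tx":-0.0135,"ty":0.0006,"tz":-0.0076,"ax":-0.006,"ay":-0.078,"az":0.031}
{"tx":-0.014,"ty":0.0011,"tz":-0.0065,"ax":-0.006,"ay":-0.078,"az":0.031}
{"tx":-0.0145,"ty":0.0016,"tz":-0.0054,"ax":-0.006,"ay":-0.078,"az":0.031}
{"tx":-0.0148,"ty":0.0021,"tz":-0.0043,"ax":-0.006,"ay":-0.078,"az":0.031}
{"tx":-0.015,"ty":0.0026,"tz":-0.0031,"ax":-0.006,"ay":-0.078,"az":0.031}
{"tx":-0.0151,"ty":0.003,"tz":-0.0019,"ax":-0.006,"ay":-0.078,"az":0.031}
{"tx":-0.0151,"ty":0.0035,"tz":-0.0007,"ax":-0.006,"ay":-0.078,"az":0.031}
{"tx":-0.015,"ty":0.004,"tz":0.0005,"ax":-0.006,"ay":-0.078,"az":0.031}
{"tx":-0.0148,"ty":0.0044,"tz":0.0017,"ax":-0.006,"ay":-0.078,"az":0.031}
{"tx":-0.0144,"ty":0.0049,"tz":0.0029,"ax":-0.006,"ay":-0.078,"az":0.031}
{"tx":-0.014,"ty":0.0053,"tz":0.0041,"ax":-0.006,"ay":-0.078,"az":0.031}
{"tx":-0.0135,"ty":0.0057,"tz":0.0052,"ax":-0.006,"ay":-0.078,"az":0.031}
{"tx":-0.0129,"ty":0.0061,"tz":0.0062,"ax":-0.006,"ay":-0.078,"az":0.031}
{"tx":-0.0121,"ty":0.0064,"tz":0.0073,"ax":-0.006,"ay":-0.078,"az":0.031}
{"tx":-0.0113,"ty":0.0067,"tz":0.0082,"ax":-0.006,"ay":-0.078,"az":0.031}
{"tx":-0.0104,"ty":0.007,"tz":0.0091,"ax":-0.006,"ay":-0.078,"az":0.031}
```

Emit:
drive_tool([
  {"tx":-0.0062,"ty":-0.0025,"tz":-0.014,"ax":-0.006,"ay":-0.078,"az":0.031,"claw":0},
  {"tx":-0.0074,"ty":-0.0022,"tz":-0.0135,"ax":-0.006,"ay":-0.078,"az":0.031,"claw":0},
  {"tx":-0.0085,"ty":-0.0018,"tz":-0.0129,"ax":-0.006,"ay":-0.078,"az":0.031,"claw":0},
  {"tx":-0.0095,"ty":-0.0015,"tz":-0.0122,"ax":-0.006,"ay":-0.078,"az":0.031,"claw":0},
  {"tx":-0.0105,"ty":-0.0011,"tz":-0.0114,"ax":-0.006,"ay":-0.078,"az":0.031,"claw":0},
  {"tx":-0.0113,"ty":-0.0007,"tz":-0.0106,"ax":-0.006,"ay":-0.078,"az":0.031,"claw":0},
  {"tx":-0.0122,"ty":-0.0003,"tz":-0.0097,"ax":-0.006,"ay":-0.078,"az":0.031,"claw":0},
  {"tx":-0.0129,"ty":0.0002,"tz":-0.0087,"ax":-0.006,"ay":-0.078,"az":0.031,"claw":0},
  {"tx":-0.0135,"ty":0.0006,"tz":-0.0076,"ax":-0.006,"ay":-0.078,"az":0.031,"claw":0},
  {"tx":-0.014,"ty":0.0011,"tz":-0.0065,"ax":-0.006,"ay":-0.078,"az":0.031,"claw":0},
  {"tx":-0.0145,"ty":0.0016,"tz":-0.0054,"ax":-0.006,"ay":-0.078,"az":0.031,"claw":0},
  {"tx":-0.0148,"ty":0.0021,"tz":-0.0043,"ax":-0.006,"ay":-0.078,"az":0.031,"claw":0},
])

```text
time: 10.73
tool_pos: [450.3, -80.0, 118.2]
orientation: [-0.129, 0.77, 0.624, 0.022]
wrist_force: [0.7, -0.3, -1.8]
gripper_width: 65.8
grasp_force: 50.6
```

Emit:
drive_tool([
  {"tx":-0.015,"ty":0.0026,"tz":-0.0031,"ax":-0.006,"ay":-0.078,"az":0.031,"claw":0},
  {"tx":-0.0151,"ty":0.003,"tz":-0.0019,"ax":-0.006,"ay":-0.078,"az":0.031,"claw":0},
  {"tx":-0.0151,"ty":0.0035,"tz":-0.0007,"ax":-0.006,"ay":-0.078,"az":0.031,"claw":0},
  {"tx":-0.015,"ty":0.004,"tz":0.0005,"ax":-0.006,"ay":-0.078,"az":0.031,"claw":0},
  {"tx":-0.0148,"ty":0.0044,"tz":0.0017,"ax":-0.006,"ay":-0.078,"az":0.031,"claw":0},
  {"tx":-0.0144,"ty":0.0049,"tz":0.0029,"ax":-0.006,"ay":-0.078,"az":0.031,"claw":0},
  {"tx":-0.014,"ty":0.0053,"tz":0.0041,"ax":-0.006,"ay":-0.078,"az":0.031,"claw":0},
  {"tx":-0.0135,"ty":0.0057,"tz":0.0052,"ax":-0.006,"ay":-0.078,"az":0.031,"claw":0},
  {"tx":-0.0129,"ty":0.0061,"tz":0.0062,"ax":-0.006,"ay":-0.078,"az":0.031,"claw":0},
  {"tx":-0.0121,"ty":0.0064,"tz":0.0073,"ax":-0.006,"ay":-0.078,"az":0.031,"claw":0},
  {"tx":-0.0113,"ty":0.0067,"tz":0.0082,"ax":-0.006,"ay":-0.078,"az":0.031,"claw":0},
  {"tx":-0.0104,"ty":0.007,"tz":0.0091,"ax":-0.006,"ay":-0.078,"az":0.031,"claw":0},
])

```text
time: 11.73
tool_pos: [445.6, -265.5, 112.0]
orientation: [0.19, 0.8, 0.467, -0.326]
wrist_force: [-0.8, 0.4, -1.1]
gripper_width: 65.9
grasp_force: 50.5
```

```bash
python3 - <<'E'
from pour import *
im,d=robot.grab_frame("top"); im2,d2=robot.grab_frame("side"); np.savez("s5.npz",im=im,d=d,im2=im2,d2=d2)
p,R=pose(); print(p.round(1),(R.inv()*Rg).as_rotvec(degrees=True).round(2))
cv2.imwrite("pics/a5.png",np.hstack([cv2.resize(im[150:270,180:340],None,fx=2.5,fy=2.5),cv2.resize(im2[150:270,180:340],None,fx=2.5,fy=2.5)]))
plan(p,R,pg+[0,0,4],Rg,8)
E
```

```text
[ 444.6 -265.1  109.9] [-0.48 -0.41  0.36]
turn/row deg 0.09 step mm 9.0
{"tx":0.0063,"ty":0.0001,"tz":0.0064,"ax":-0.001,"ay":-0.001,"az":0.001}
{"tx":0.0063,"ty":0.0001,"tz":0.0064,"ax":-0.001,"ay":-0.001,"az":0.001}
{"tx":0.0063,"ty":0.0001,"tz":0.0064,"ax":-0.001,"ay":-0.001,"az":0.001}
{"tx":0.0063,"ty":0.0001,"tz":0.0064,"ax":-0.001,"ay":-0.001,"az":0.001}
{"tx":0.0064,"ty":0.0001,"tz":0.0064,"ax":-0.001,"ay":-0.001,"az":0.001}
{"tx":0.0064,"ty":0,"tz":0.0064,"ax":-0.001,"ay":-0.001,"az":0.001}
{"tx":0.0064,"ty":0,"tz":0.0064,"ax":-0.001,"ay":-0.001,"az":0.001}
{"tx":0.0064,"ty":0,"tz":0.0064,"ax":-0.001,"ay":-0.001,"az":0.001}
```

View pics/a5.png

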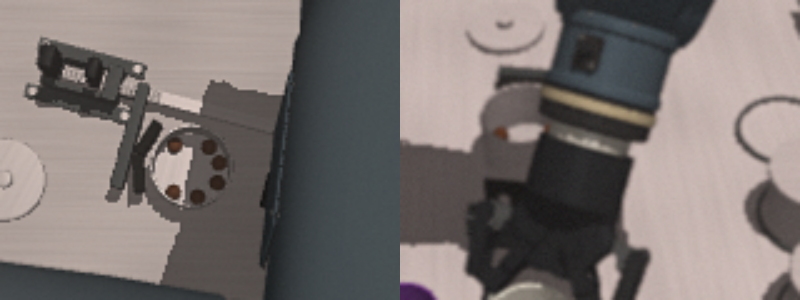

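The picture shows all six nuts in the can (top crop: 175,145; 208,146; 219,162; 217,183; 197,196; 172,191). I set the cup down.

Emit:
drive_tool([
  {"tx":0.0063,"ty":0.0001,"tz":0.0064,"ax":-0.001,"ay":-0.001,"az":0.001,"claw":0},
  {"tx":0.0063,"ty":0.0001,"tz":0.0064,"ax":-0.001,"ay":-0.001,"az":0.001,"claw":0},
  {"tx":0.0063,"ty":0.0001,"tz":0.0064,"ax":-0.001,"ay":-0.001,"az":0.001,"claw":0},
  {"tx":0.0063,"ty":0.0001,"tz":0.0064,"ax":-0.001,"ay":-0.001,"az":0.001,"claw":0},
  {"tx":0.0064,"ty":0,"tz":0.0064,"ax":-0.001,"ay":-0.001,"az":0.001,"claw":0},
  {"tx":0.0064,"ty":0,"tz":0.0064,"ax":-0.001,"ay":-0.001,"az":0.001,"claw":0},
  {"tx":0.0064,"ty":0,"tz":0.0064,"ax":-0.001,"ay":-0.001,"az":0.001,"claw":0},
  {"tx":0.0055,"ty":0,"tz":0.0055,"ax":-0.001,"ay":-0.001,"az":0.001,"claw":0},
  {"tx":0,"ty":0,"tz":0,"ax":0,"ay":0,"az":0,"claw":0},
  {"tx":0,"ty":0,"tz":0,"ax":0,"ay":0,"az":0,"claw":0},
])

```text
time: 12.67
tool_pos: [445.2, -265.0, 39.8]
orientation: [0.194, 0.799, 0.465, -0.327]
wrist_force: [-0.2, -0.4, -0.6]
gripper_width: 66.1
grasp_force: 50.6
```

Emit:
drive_tool([
  {"tx":0.0014,"ty":0,"tz":0.0014,"ax":0,"ay":0,"az":0,"claw":0},
  {"tx":0,"ty":0,"tz":0,"ax":0,"ay":0,"az":0,"claw":0},
])

```text
time: 12.83
tool_pos: [445.7, -265.0, 38.3]
orientation: [0.194, 0.799, 0.465, -0.327]
wrist_force: [-0.3, 0.4, -1.2]
gripper_width: 66.0
grasp_force: 50.6
```

Emit:
drive_tool([
  {"tx":0.0014,"ty":0,"tz":0.0014,"ax":0,"ay":0,"az":0,"claw":0},
  {"tx":0,"ty":0,"tz":0,"ax":0,"ay":0,"az":0,"claw":0},
])

```text
time: 13.0
tool_pos: [445.6, -265.0, 36.2]
orientation: [0.194, 0.799, 0.465, -0.327]
wrist_force: [-0.2, 0.1, -0.7]
gripper_width: 65.8
grasp_force: 50.6
```

Emit:
drive_tool([
  {"tx":0.001,"ty":0,"tz":0.001,"ax":0,"ay":0,"az":0,"claw":0},
  {"tx":0,"ty":0,"tz":0,"ax":0,"ay":0,"az":0,"claw":0},
  {"tx":0,"ty":0,"tz":0,"ax":0,"ay":0,"az":0,"claw":0},
])

```text
time: 13.25
tool_pos: [445.5, -265.0, 34.8]
orientation: [0.194, 0.799, 0.465, -0.327]
wrist_force: [0.5, 0.3, -0.6]
gripper_width: 65.9
grasp_force: 50.6
```

Emit:
drive_tool([
  {"tx":0.0007,"ty":0,"tz":0.0007,"ax":0,"ay":0,"az":0,"claw":0},
  {"tx":0,"ty":0,"tz":0,"ax":0,"ay":0,"az":0,"claw":0},
])

```text
time: 13.42
tool_pos: [445.6, -265.1, 33.9]
orientation: [0.194, 0.799, 0.465, -0.327]
wrist_force: [-0.3, 1.5, 0.7]
gripper_width: 65.9
grasp_force: 50.5
```

Emit:
drive_tool([
  {"tx":0.0003,"ty":0,"tz":0.0003,"ax":0,"ay":0,"az":0,"claw":0},
  {"tx":0,"ty":0,"tz":0,"ax":0,"ay":0,"az":0,"claw":-1},
  {"tx":0,"ty":0,"tz":0,"ax":0,"ay":0,"az":0,"claw":-1},
  {"tx":0,"ty":0,"tz":0,"ax":0,"ay":0,"az":0,"claw":-1},
  {"tx":0,"ty":0,"tz":0,"ax":0,"ay":0,"az":0,"claw":-1},
  {"tx":0,"ty":0,"tz":0,"ax":0,"ay":0,"az":0,"claw":-1},
  {"tx":0,"ty":0,"tz":0,"ax":0,"ay":0,"az":0,"claw":-1},
  {"tx":0,"ty":0,"tz":0,"ax":0,"ay":0,"az":0,"claw":-1},
])

```text
time: 14.08
tool_pos: [445.5, -265.0, 33.4]
orientation: [0.194, 0.799, 0.465, -0.327]
wrist_force: [-0.2, 0.1, -0.5]
gripper_width: 85.4
grasp_force: 0.0
```

Emit:
drive_tool([
  {"tx":0,"ty":0,"tz":-0.006,"ax":0,"ay":0,"az":0,"claw":-1},
  {"tx":0,"ty":0,"tz":-0.012,"ax":0,"ay":0,"az":0,"claw":-1},
  {"tx":0,"ty":0,"tz":-0.012,"ax":0,"ay":0,"az":0,"claw":-1},
  {"tx":0,"ty":0,"tz":-0.012,"ax":0,"ay":0,"az":0,"claw":-1},
  {"tx":0,"ty":0,"tz":-0.012,"ax":0,"ay":0,"az":0,"claw":-1},
  {"tx":0,"ty":0,"tz":-0.012,"ax":0,"ay":0,"az":0,"claw":-1},
  {"tx":0,"ty":0,"tz":-0.012,"ax":0,"ay":0,"az":0,"claw":-1},
  {"tx":0,"ty":0,"tz":-0.012,"ax":0,"ay":0,"az":0,"claw":-1},
  {"tx":0,"ty":0,"tz":-0.012,"ax":0,"ay":0,"az":0,"claw":-1},
  {"tx":0,"ty":0,"tz":-0.012,"ax":0,"ay":0,"az":0,"claw":-1},
  {"tx":0,"ty":0,"tz":-0.012,"ax":0,"ay":0,"az":0,"claw":-1},
])

```text
time: 15.0
tool_pos: [488.9, -186.9, 123.7]
orientation: [0.194, 0.799, 0.465, -0.327]
wrist_force: [0.1, -0.3, 0.0]
gripper_width: 85.6
grasp_force: 0.0
```

```bash
cat > sq.py <<'E'
from h import *
C=np.array([455,68.2,0]); th=-0.2445
ex=np.array([np.cos(th),np.sin(th),0]); ey=np.array([-np.sin(th),np.cos(th),0])
def W(x,y,z): return C+x*ex+y*ey+[0,0,z]
Rq=tiltR(np.degrees(th)+90,0)      # tool y along clamp +y, pointing down
E
python3 - <<'E'
from sq import *
p,R=pose(); im,d=robot.grab_frame("side"); P=cloud("side",d)[d>0]
c=(450,-252); q=P[(np.hypot(P[:,0]-c[0],P[:,1]-c[1])<45)&(P[:,2]>12)&(P[:,2]<80)]
r=least_squares(lambda v:cone(q,*v,27,35,72,2.5),c,loss="soft_l1",f_scale=2); print("cup",r.x.round(1),len(q),np.percentile(q[:,2],99))
g=W(70,148,64); print(g,p.round(1)); R2=Rq; print((R.inv()*R2).as_rotvec(degrees=True).round(1))
plan(p,R,g+[0,0,110],R2,24)
E
```

```text
cup [ 451.2 -253.5] 1007 73.01986013041622
[558.74463515 194.85326951  64.        ] [ 488.9 -186.9  123.7]
[-40.7  31.4 -99.5]
turn/row deg 4.67 step mm 16.3
{"tx":0.0094,"ty":-0.0053,"tz":-0.0123,"ax":-0.03,"ay":0.023,"az":-0.072}
{"tx":0.01,"ty":-0.0042,"tz":-0.0122,"ax":-0.03,"ay":0.023,"az":-0.072}
{"tx":0.0105,"ty":-0.0031,"tz":-0.0121,"ax":-0.03,"ay":0.023,"az":-0.072}
{"tx":0.011,"ty":-0.002,"tz":-0.0119,"ax":-0.03,"ay":0.023,"az":-0.072}
{"tx":0.0114,"ty":-0.0008,"tz":-0.0117,"ax":-0.03,"ay":0.023,"az":-0.072}
{"tx":0.0116,"ty":0.0004,"tz":-0.0114,"ax":-0.03,"ay":0.023,"az":-0.072}
{"tx":0.0118,"ty":0.0015,"tz":-0.0111,"ax":-0.03,"ay":0.023,"az":-0.072}
{"tx":0.0119,"ty":0.0027,"tz":-0.0108,"ax":-0.03,"ay":0.023,"az":-0.072}
{"tx":0.0119,"ty":0.0039,"tz":-0.0104,"ax":-0.03,"ay":0.023,"az":-0.072}
{"tx":0.0118,"ty":0.0051,"tz":-0.01,"ax":-0.03,"ay":0.023,"az":-0.072}
{"tx":0.0117,"ty":0.0062,"tz":-0.0096,"ax":-0.03,"ay":0.023,"az":-0.072}
{"tx":0.0114,"ty":0.0073,"tz":-0.0091,"ax":-0.03,"ay":0.023,"az":-0.072}
{"tx":0.011,"ty":0.0084,"tz":-0.0086,"ax":-0.03,"ay":0.023,"az":-0.072}
{"tx":0.0106,"ty":0.0094,"tz":-0.0081,"ax":-0.03,"ay":0.023,"az":-0.072}
{"tx":0.01,"ty":0.0104,"tz":-0.0076,"ax":-0.03,"ay":0.023,"az":-0.072}
{"tx":0.0094,"ty":0.0113,"tz":-0.007,"ax":-0.03,"ay":0.023,"az":-0.072}
{"tx":0.0087,"ty":0.0122,"tz":-0.0065,"ax":-0.03,"ay":0.023,"az":-0.072}
{"tx":0.0079,"ty":0.013,"tz":-0.0059,"ax":-0.03,"ay":0.023,"az":-0.072}
{"tx":0.0071,"ty":0.0137,"tz":-0.0054,"ax":-0.03,"ay":0.023,"az":-0.072}
{"tx":0.0062,"ty":0.0143,"tz":-0.0048,"ax":-0.03,"ay":0.023,"az":-0.072}
{"tx":0.0053,"ty":0.0148,"tz":-0.0042,"ax":-0.03,"ay":0.023,"az":-0.072}
{"tx":0.0043,"ty":0.0153,"tz":-0.0037,"ax":-0.03,"ay":0.023,"az":-0.072}
{"tx":0.0032,"ty":0.0157,"tz":-0.0031,"ax":-0.03,"ay":0.023,"az":-0.072}
{"tx":0.0021,"ty":0.016,"tz":-0.0026,"ax":-0.03,"ay":0.023,"az":-0.072}
```

Emit:
drive_tool([
  {"tx":0.0094,"ty":-0.0053,"tz":-0.0123,"ax":-0.03,"ay":0.023,"az":-0.072,"claw":-1},
  {"tx":0.01,"ty":-0.0042,"tz":-0.0122,"ax":-0.03,"ay":0.023,"az":-0.072,"claw":-1},
  {"tx":0.0105,"ty":-0.0031,"tz":-0.0121,"ax":-0.03,"ay":0.023,"az":-0.072,"claw":-1},
  {"tx":0.011,"ty":-0.002,"tz":-0.0119,"ax":-0.03,"ay":0.023,"az":-0.072,"claw":-1},
  {"tx":0.0114,"ty":-0.0008,"tz":-0.0117,"ax":-0.03,"ay":0.023,"az":-0.072,"claw":-1},
  {"tx":0.0116,"ty":0.0004,"tz":-0.0114,"ax":-0.03,"ay":0.023,"az":-0.072,"claw":-1},
  {"tx":0.0118,"ty":0.0015,"tz":-0.0111,"ax":-0.03,"ay":0.023,"az":-0.072,"claw":-1},
  {"tx":0.0119,"ty":0.0027,"tz":-0.0108,"ax":-0.03,"ay":0.023,"az":-0.072,"claw":-1},
  {"tx":0.0119,"ty":0.0039,"tz":-0.0104,"ax":-0.03,"ay":0.023,"az":-0.072,"claw":-1},
  {"tx":0.0118,"ty":0.0051,"tz":-0.01,"ax":-0.03,"ay":0.023,"az":-0.072,"claw":-1},
  {"tx":0.0117,"ty":0.0062,"tz":-0.0096,"ax":-0.03,"ay":0.023,"az":-0.072,"claw":-1},
  {"tx":0.0114,"ty":0.0073,"tz":-0.0091,"ax":-0.03,"ay":0.023,"az":-0.072,"claw":-1},
])

```text
time: 16.05
tool_pos: [523.6, 4.2, 148.5]
orientation: [0.112, 0.521, 0.826, -0.182]
wrist_force: [-0.2, -0.2, -0.0]
gripper_width: 85.6
grasp_force: 0.0
```

Emit:
drive_tool([
  {"tx":0.011,"ty":0.0084,"tz":-0.0086,"ax":-0.03,"ay":0.023,"az":-0.072,"claw":-1},
  {"tx":0.0106,"ty":0.0094,"tz":-0.0081,"ax":-0.03,"ay":0.023,"az":-0.072,"claw":-1},
  {"tx":0.01,"ty":0.0104,"tz":-0.0076,"ax":-0.03,"ay":0.023,"az":-0.072,"claw":-1},
  {"tx":0.0094,"ty":0.0113,"tz":-0.007,"ax":-0.03,"ay":0.023,"az":-0.072,"claw":-1},
  {"tx":0.0087,"ty":0.0122,"tz":-0.0065,"ax":-0.03,"ay":0.023,"az":-0.072,"claw":-1},
  {"tx":0.0079,"ty":0.013,"tz":-0.0059,"ax":-0.03,"ay":0.023,"az":-0.072,"claw":-1},
  {"tx":0.0071,"ty":0.0137,"tz":-0.0054,"ax":-0.03,"ay":0.023,"az":-0.072,"claw":-1},
  {"tx":0.0062,"ty":0.0143,"tz":-0.0048,"ax":-0.03,"ay":0.023,"az":-0.072,"claw":-1},
  {"tx":0.0053,"ty":0.0148,"tz":-0.0042,"ax":-0.03,"ay":0.023,"az":-0.072,"claw":-1},
  {"tx":0.0043,"ty":0.0153,"tz":-0.0037,"ax":-0.03,"ay":0.023,"az":-0.072,"claw":-1},
  {"tx":0.0032,"ty":0.0157,"tz":-0.0031,"ax":-0.03,"ay":0.023,"az":-0.072,"claw":-1},
  {"tx":0.0021,"ty":0.016,"tz":-0.0026,"ax":-0.03,"ay":0.023,"az":-0.072,"claw":-1},
])

```text
time: 17.05
tool_pos: [558.9, 194.8, 174.6]
orientation: [0.004, 0.122, 0.992, 0.005]
wrist_force: [-0.3, -0.6, -1.1]
gripper_width: 85.2
grasp_force: 0.0
```

```bash
python3 - <<'E'
from sq import *
im,d=robot.grab_frame("side"); p,R=pose(); print(p.round(1),robot.get_state()["joint_positions"].round(3))
print((R.inv()*Rq).as_rotvec().round(4),R.inv().apply(W(70,148,64)-p).round(1))
np.savez("side6.npz",im=im,d=d)
P=cloud("side",d)[d>0]
r=fitclamp(P[(P[:,2]<116)],(455,68,-.244,5.3)); print(np.round(r[0],3),r[1:])
cv2.imwrite("pics/a6.png",cv2.resize(im[90:270,190:350],None,fx=3,fy=3))
E
```

```text
[559.6 196.5 174.8] [0.333 0.41  0.094 1.243 0.008 0.573]
[0.0132 0.0053 0.0049] [  1.   -3.3 110.8]
[ 4.54199e+02  6.74060e+01 -2.43000e-01  5.16600e+00 -2.19400e+00] (1696, np.float64(1.076607590473408))
```

View pics/a6.png

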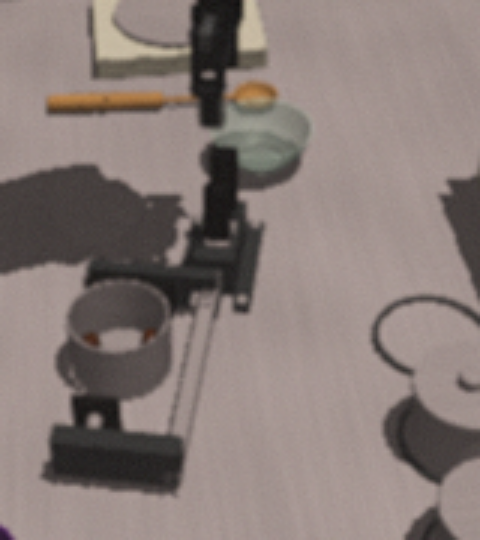

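The picture shows the hand above the posts (crop 218,190) and the nuts in the can. I go down over handle and trigger.

Emit:
drive_tool([
  {"tx":0.0003,"ty":-0.001,"tz":0.008,"ax":0.004,"ay":0.002,"az":0.002,"claw":-1},
  {"tx":0.0003,"ty":-0.001,"tz":0.012,"ax":0.004,"ay":0.002,"az":0.002,"claw":-1},
  {"tx":0.0003,"ty":-0.001,"tz":0.012,"ax":0.004,"ay":0.001,"az":0.001,"claw":-1},
  {"tx":0,"ty":-0.0003,"tz":0.012,"ax":0.001,"ay":0,"az":0,"claw":-1},
  {"tx":0,"ty":0,"tz":0.012,"ax":0,"ay":0,"az":0,"claw":-1},
  {"tx":0,"ty":0,"tz":0.012,"ax":0,"ay":0,"az":0,"claw":-1},
  {"tx":0,"ty":0,"tz":0.012,"ax":0,"ay":0,"az":0,"claw":-1},
  {"tx":0,"ty":0,"tz":0.012,"ax":0,"ay":0,"az":0,"claw":-1},
  {"tx":0,"ty":0,"tz":0.012,"ax":0,"ay":0,"az":0,"claw":-1},
  {"tx":0,"ty":0,"tz":0.01,"ax":0,"ay":0,"az":0,"claw":-1},
  {"tx":0,"ty":0,"tz":0,"ax":0,"ay":0,"az":0,"claw":-1},
  {"tx":0,"ty":0,"tz":0,"ax":0,"ay":0,"az":0,"claw":-1},
])

```text
time: 18.1
tool_pos: [556.8, 190.4, 59.5]
orientation: [0.0, 0.127, 0.992, -0.003]
wrist_force: [0.6, -0.3, 1.1]
gripper_width: 85.6
grasp_force: 0.0
```

```bash
python3 - <<'E'
from sq import *
p,R=pose(); s=robot.get_state(); print(p.round(1),s["wrist_force"].round(1),(R.inv()*Rq).as_rotvec().round(4),R.inv().apply(W(70,148,60)-p).round(1))
E
```

```text
[556.8 190.4  59.5] [ 0.6 -0.3  1.1] [-0.0057  0.001  -0.0103] [-0.8  4.9 -0.6]
```

Emit:
drive_tool([
  {"tx":-0.0008,"ty":0.0025,"tz":0,"ax":-0.005,"ay":0.001,"az":-0.01,"claw":-0.7},
  {"tx":0,"ty":0.0025,"tz":0,"ax":0,"ay":0,"az":0,"claw":-0.56},
  {"tx":0,"ty":0,"tz":0,"ax":0,"ay":0,"az":0,"claw":-0.56},
  {"tx":0,"ty":0,"tz":0,"ax":0,"ay":0,"az":0,"claw":-0.56},
  {"tx":0,"ty":0,"tz":0,"ax":0,"ay":0,"az":0,"claw":-0.56},
  {"tx":0,"ty":0,"tz":0,"ax":0,"ay":0,"az":0,"claw":-0.56},
], force=30)

```text
time: 18.6
tool_pos: [559.6, 195.5, 60.5]
orientation: [0.001, 0.122, 0.993, 0.0]
wrist_force: [-0.3, -1.4, 0.5]
gripper_width: 66.5
grasp_force: 0.6
```

```bash
cat >> sq.py <<'E'
def st():
    p,R=pose(); s=robot.get_state(); L=loc(p[None]-0.,455,68.2,th)[0]; f=np.array(s["wrist_force"])
    print("t",round(s["time"],2),"clampxy",L.round(1),"w",round(s["gripper_width"],1),"F",round(s["grasp_force"],1),"Fx,Fy clamp",round(f@ex,1),round(f@ey,1),round(f[2],1),"rot",(R.inv()*Rq).as_rotvec().round(4),"fing y",round(L[1]-s["gripper_width"]/2,1),round(L[1]+s["gripper_width"]/2,1))
E
python3 -c "from sq import *; st()"
```

```text
t 18.6 clampxy [ 70.7 148.8  60.5] w 66.5 F 0.6 Fx,Fy clamp 0.0 -1.5 0.5 rot [0.0006 0.0016 0.0003] fing y 115.6 182.1
```

Emit:
drive_tool([
  {"tx":0,"ty":0.0005,"tz":0,"ax":0,"ay":0,"az":0,"claw":-0.51},
  {"tx":0,"ty":0.001,"tz":0,"ax":0,"ay":0,"az":0,"claw":-0.46},
  {"tx":0,"ty":0.001,"tz":0,"ax":0,"ay":0,"az":0,"claw":-0.41},
  {"tx":0,"ty":0.001,"tz":0,"ax":0,"ay":0,"az":0,"claw":-0.36},
  {"tx":0,"ty":0.001,"tz":0,"ax":0,"ay":0,"az":0,"claw":-0.31},
])

```text
time: 19.02
tool_pos: [560.9, 199.8, 61.0]
orientation: [0.001, 0.122, 0.993, 0.0]
wrist_force: [-1.9, -7.8, 6.6]
gripper_width: 56.2
grasp_force: 4.3
```

```bash
python3 -c "from sq import *; st()"
```

```text
t 19.02 clampxy [ 70.9 153.3  61. ] w 56.2 F 4.3 Fx,Fy clamp 0.1 -8.0 6.6 rot [0.0006 0.0021 0.0002] fing y 125.2 181.4
```

Emit:
drive_tool([
  {"tx":0,"ty":0.001,"tz":0,"ax":0,"ay":0,"az":0,"claw":-0.26},
  {"tx":0,"ty":0.001,"tz":0,"ax":0,"ay":0,"az":0,"claw":-0.21},
  {"tx":0,"ty":0.001,"tz":0,"ax":0,"ay":0,"az":0,"claw":-0.16},
  {"tx":0,"ty":0.001,"tz":0,"ax":0,"ay":0,"az":0,"claw":-0.11},
  {"tx":0,"ty":0.001,"tz":0,"ax":0,"ay":0,"az":0,"claw":-0.06},
  {"tx":0,"ty":0.0006,"tz":0,"ax":0,"ay":0,"az":0,"claw":-0.03},
  {"tx":0,"ty":0,"tz":0,"ax":0,"ay":0,"az":0,"claw":-0.03},
  {"tx":0,"ty":0,"tz":0,"ax":0,"ay":0,"az":0,"claw":-0.03},
])

```text
time: 19.68
tool_pos: [562.4, 205.4, 61.2]
orientation: [0.001, 0.122, 0.993, 0.0]
wrist_force: [-2.5, -2.9, 11.0]
gripper_width: 44.5
grasp_force: 8.0
```

```bash
cat >> sq.py <<'E'
def jaw():
    """far jaw and pad y in the clamp frame from the side view (same biased clamp fit every time)"""
    im,d=robot.grab_frame("side"); P=cloud("side",d)[d>0]; L=loc(P,454.1,67.35,-.243)-[0,0,-2.1]
    J=L[(L[:,0]>-25)&(L[:,0]<58)&(L[:,2]>46)&(L[:,2]<60)&(L[:,1]>-160)&(L[:,1]<-50)&(np.hypot(L[:,0],L[:,1]+5)>52)]
    N=L[(L[:,0]>-27)&(L[:,0]<60)&(L[:,2]>10)&(L[:,2]<90)&(L[:,1]>-160)&(L[:,1]<-60)]
    f=lambda v:np.abs(box(N,[-27,-150+v[0],0],[77,-130+v[0],54]))[N[:,1]<-127+v[0]+0*N[:,0]] if 0 else np.minimum(np.abs(box(N,[-27,-150+v[0],0],[77,-130+v[0],54])),6)
    ss=np.arange(0,75,.25); c=[f([s]).mean() for s in ss]; s=ss[int(np.argmin(c))]
    pd=L[(np.abs(L[:,0])<18)&(L[:,2]>47)&(L[:,2]<55)&(L[:,1]>-128+s)&(L[:,1]<-60+s)]
    q=L[(np.hypot(L[:,0],L[:,1]+5)<58)&(L[:,2]>12)&(L[:,2]<70)&(np.abs(L[:,0])<50)]
    r=least_squares(lambda v:cone(q,*v,45,45,62,2.5),(1,-5),loss="soft_l1",f_scale=2)
    print("s",s,"jaw front med",np.round(np.percentile(J[:,1],[5,50,95]),1),"padtop y",np.round(np.percentile(pd[:,1],[5,50,95]),1) if len(pd) else None,len(pd),"can",r.x.round(1))
    return im
E
python3 - <<'E'
from sq import *
st(); im=jaw()
S=np.load("side6.npz"); R0=robot.grab_frame
robot_g=lambda n:(S["im"],S["d"])
import sq; 
class F: grab_frame=staticmethod(robot_g); calibration=staticmethod(robot.calibration)
import h
sq.robot=F; sq.jaw()
E
```

```text
t 19.68 clampxy [ 71.  159.1  61.2] w 44.5 F 8.0 Fx,Fy clamp -1.7 -3.5 11.0 rot [0.001  0.0025 0.0003] fing y 136.8 181.3
s 25.0 jaw front med [-126.1 -116.6  -74.8] padtop y [-79.7 -73.9 -46.5] 83 can [ 3.  -6.3]
s 5.25 jaw front med [-145.7 -136.3  -94.6] padtop y [-100.4  -97.8  -92.5] 54 can [ 2.9 -6.3]
```

Emit:
drive_tool([
  {"tx":0,"ty":-0.001,"tz":0,"ax":0,"ay":0,"az":0,"claw":-0.08},
  {"tx":0,"ty":-0.001,"tz":0,"ax":0,"ay":0,"az":0,"claw":-0.13},
  {"tx":0,"ty":-0.001,"tz":0,"ax":0,"ay":0,"az":0,"claw":-0.18},
  {"tx":0,"ty":-0.001,"tz":0,"ax":0,"ay":0,"az":0,"claw":-0.23},
  {"tx":0,"ty":-0.001,"tz":0,"ax":0,"ay":0,"az":0,"claw":-0.28},
  {"tx":0,"ty":-0.001,"tz":0,"ax":0,"ay":0,"az":0,"claw":-0.33},
  {"tx":0,"ty":-0.001,"tz":0,"ax":0,"ay":0,"az":0,"claw":-0.39},
  {"tx":0,"ty":-0.001,"tz":0,"ax":0,"ay":0,"az":0,"claw":-0.45},
  {"tx":0,"ty":-0.001,"tz":0,"ax":0,"ay":0,"az":0,"claw":-0.51},
  {"tx":0,"ty":-0.001,"tz":0,"ax":0,"ay":0,"az":0,"claw":-0.57},
  {"tx":0,"ty":-0.0006,"tz":0,"ax":0,"ay":0,"az":0,"claw":-0.59},
  {"tx":0,"ty":0,"tz":0,"ax":0,"ay":0,"az":0,"claw":-0.59},
])

```text
time: 20.73
tool_pos: [559.6, 195.1, 60.5]
orientation: [0.001, 0.122, 0.993, 0.0]
wrist_force: [0.5, -0.2, -0.4]
gripper_width: 68.1
grasp_force: 0.0
```

Emit:
drive_tool([
  {"tx":0,"ty":0,"tz":0,"ax":0,"ay":0,"az":0,"claw":-0.56},
  {"tx":0,"ty":0.0005,"tz":0,"ax":0,"ay":0,"az":0,"claw":-0.51},
  {"tx":0,"ty":0.001,"tz":0,"ax":0,"ay":0,"az":0,"claw":-0.46},
  {"tx":0,"ty":0.001,"tz":0,"ax":0,"ay":0,"az":0,"claw":-0.41},
  {"tx":0,"ty":0.001,"tz":0,"ax":0,"ay":0,"az":0,"claw":-0.36},
  {"tx":0,"ty":0.001,"tz":0,"ax":0,"ay":0,"az":0,"claw":-0.31},
  {"tx":0,"ty":0.001,"tz":0,"ax":0,"ay":0,"az":0,"claw":-0.26},
  {"tx":0,"ty":0.001,"tz":0,"ax":0,"ay":0,"az":0,"claw":-0.21},
  {"tx":0,"ty":0.001,"tz":0,"ax":0,"ay":0,"az":0,"claw":-0.17},
  {"tx":0,"ty":0.001,"tz":0,"ax":0,"ay":0,"az":0,"claw":-0.13},
  {"tx":0,"ty":0,"tz":0,"ax":0,"ay":0,"az":0,"claw":-0.13},
])

```text
time: 21.65
tool_pos: [562.0, 203.3, 61.2]
orientation: [0.001, 0.122, 0.993, 0.0]
wrist_force: [-1.5, -3.8, 11.6]
gripper_width: 48.4
grasp_force: 7.3
```

```bash
python3 -c "
from sq import *
st(); jaw()"
```

```text
t 21.65 clampxy [ 71.2 156.9  61.2] w 48.4 F 7.3 Fx,Fy clamp -0.6 -4.0 11.6 rot [0.0006 0.0028 0.0003] fing y 132.7 181.1
s 38.75 jaw front med [-112.2 -102.7  -62. ] padtop y [-66.4 -59.8 -46.8] 88 can [ 2.8 -6.7]
```

Emit:
drive_tool([
  {"tx":0,"ty":0.001,"tz":0,"ax":0,"ay":0,"az":0,"claw":-0.08},
  {"tx":0,"ty":0.001,"tz":0,"ax":0,"ay":0,"az":0,"claw":-0.03},
  {"tx":0,"ty":0,"tz":0,"ax":0,"ay":0,"az":0,"claw":-0.03},
  {"tx":0,"ty":0,"tz":0,"ax":0,"ay":0,"az":0,"claw":-0.03},
])

```text
time: 22.03
tool_pos: [562.6, 205.3, 61.3]
orientation: [0.001, 0.122, 0.993, 0.0]
wrist_force: [-0.7, -1.4, 10.3]
gripper_width: 44.2
grasp_force: 8.2
```

Emit:
drive_tool([
  {"tx":0,"ty":-0.001,"tz":0,"ax":0,"ay":0,"az":0,"claw":-0.08},
  {"tx":0,"ty":-0.001,"tz":0,"ax":0,"ay":0,"az":0,"claw":-0.13},
  {"tx":0,"ty":-0.001,"tz":0,"ax":0,"ay":0,"az":0,"claw":-0.18},
  {"tx":0,"ty":-0.001,"tz":0,"ax":0,"ay":0,"az":0,"claw":-0.23},
  {"tx":0,"ty":-0.001,"tz":0,"ax":0,"ay":0,"az":0,"claw":-0.28},
  {"tx":0,"ty":-0.001,"tz":0,"ax":0,"ay":0,"az":0,"claw":-0.33},
  {"tx":0,"ty":-0.001,"tz":0,"ax":0,"ay":0,"az":0,"claw":-0.39},
  {"tx":0,"ty":-0.001,"tz":0,"ax":0,"ay":0,"az":0,"claw":-0.45},
  {"tx":0,"ty":-0.001,"tz":0,"ax":0,"ay":0,"az":0,"claw":-0.51},
  {"tx":0,"ty":-0.001,"tz":0,"ax":0,"ay":0,"az":0,"claw":-0.57},
  {"tx":0,"ty":-0.0005,"tz":0,"ax":0,"ay":0,"az":0,"claw":-0.59},
  {"tx":0,"ty":0,"tz":0,"ax":0,"ay":0,"az":0,"claw":-0.59},
])

```text
time: 23.03
tool_pos: [559.6, 195.1, 60.5]
orientation: [0.001, 0.122, 0.993, 0.0]
wrist_force: [0.4, -0.8, -0.1]
gripper_width: 67.6
grasp_force: 0.0
```

```bash
python3 -c "
from sq import *
st(); jaw()"
```

```text
t 23.03 clampxy [ 70.7 148.4  60.5] w 67.6 F 0.0 Fx,Fy clamp 0.6 -0.7 -0.1 rot [0.001  0.0016 0.0003] fing y 114.6 182.2
s 43.0 jaw front med [-107.9  -99.   -58.9] padtop y [-62.  -57.1 -46.4] 78 can [ 2.4 -7.8]
```

Emit:
drive_tool([
  {"tx":0,"ty":0,"tz":0,"ax":0,"ay":0,"az":0,"claw":-0.56},
  {"tx":0,"ty":0.0005,"tz":0,"ax":0,"ay":0,"az":0,"claw":-0.51},
  {"tx":0,"ty":0.001,"tz":0,"ax":0,"ay":0,"az":0,"claw":-0.46},
  {"tx":0,"ty":0.001,"tz":0,"ax":0,"ay":0,"az":0,"claw":-0.41},
  {"tx":0,"ty":0.001,"tz":0,"ax":0,"ay":0,"az":0,"claw":-0.36},
  {"tx":0,"ty":0.001,"tz":0,"ax":0,"ay":0,"az":0,"claw":-0.31},
  {"tx":0,"ty":0.001,"tz":0,"ax":0,"ay":0,"az":0,"claw":-0.26},
  {"tx":0,"ty":0,"tz":0,"ax":0,"ay":0,"az":0,"claw":-0.26},
  {"tx":0,"ty":0,"tz":0,"ax":0,"ay":0,"az":0,"claw":-0.26},
])

```text
time: 23.83
tool_pos: [561.3, 200.6, 61.3]
orientation: [0.001, 0.122, 0.993, 0.0]
wrist_force: [-2.3, -0.8, 12.7]
gripper_width: 54.2
grasp_force: 8.9
```

```bash
python3 -c "
from sq import *
st(); jaw(); jaw()"
```

```text
t 23.83 clampxy [ 71.1 154.2  61.3] w 54.2 F 8.9 Fx,Fy clamp -2.1 -1.3 12.7 rot [0.0012 0.0027 0.0004] fing y 127.1 181.2
s 51.0 jaw front med [-100.3  -93.   -80.8] padtop y [-55.9 -51.1 -43.2] 68 can [ 2.1 -4.6]
s 51.0 jaw front med [-100.   -92.9  -80. ] padtop y [-55.3 -50.2 -43.3] 67 can [ 2.2 -4.6]
```

Emit:
drive_tool([
  {"tx":0,"ty":0.0005,"tz":0,"ax":0,"ay":0,"az":0,"claw":-0.235},
  {"tx":0,"ty":0.0005,"tz":0,"ax":0,"ay":0,"az":0,"claw":-0.21},
  {"tx":0,"ty":0,"tz":0,"ax":0,"ay":0,"az":0,"claw":-0.21},
  {"tx":0,"ty":0,"tz":0,"ax":0,"ay":0,"az":0,"claw":-0.21},
])

```text
time: 24.27
tool_pos: [561.6, 201.6, 61.5]
orientation: [0.002, 0.122, 0.993, 0.001]
wrist_force: [-2.7, -1.3, 15.4]
gripper_width: 51.7
grasp_force: 9.6
```

```bash
python3 -c "
from sq import *
st(); im=jaw(); cv2.imwrite('pics/a7.png',cv2.resize(im[165:255,190:290],None,fx=6,fy=6,interpolation=cv2.INTER_CUBIC))"
```

```text
t 24.27 clampxy [ 71.1 155.2  61.5] w 51.7 F 9.6 Fx,Fy clamp -2.3 -1.9 15.4 rot [0.0014 0.0029 0.0005] fing y 129.4 181.1
s 53.0 jaw front med [-98.1 -90.8 -78.7] padtop y [-53.9 -49.3 -41.5] 70 can [ 2.1 -2.8]
```

View pics/a7.png

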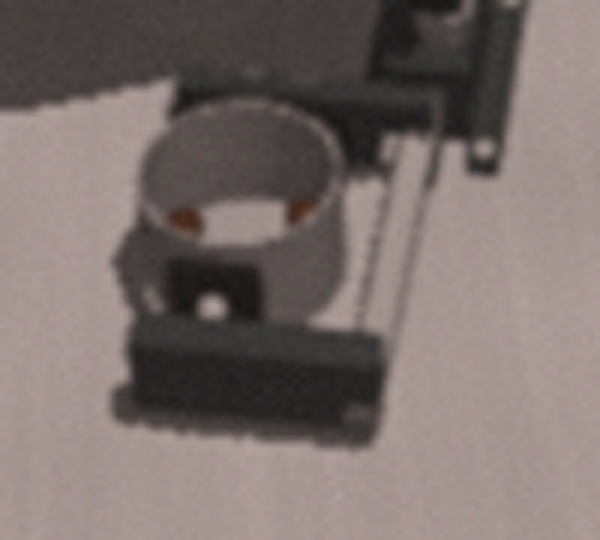

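The picture shows the pad against the can at crop (215,285). The can is still sliding towards the saddle, with only about 1–2 N extra force. I continue in small steps.

Emit:
drive_tool([
  {"tx":0,"ty":0.0005,"tz":0,"ax":0,"ay":0,"az":0,"claw":-0.185},
  {"tx":0,"ty":0.0005,"tz":0,"ax":0,"ay":0,"az":0,"claw":-0.165},
  {"tx":0,"ty":0,"tz":0,"ax":0,"ay":0,"az":0,"claw":-0.165},
  {"tx":0,"ty":0,"tz":0,"ax":0,"ay":0,"az":0,"claw":-0.165},
])

```text
time: 24.65
tool_pos: [561.9, 202.4, 61.6]
orientation: [0.002, 0.122, 0.993, 0.0]
wrist_force: [-3.2, -1.7, 16.0]
gripper_width: 49.9
grasp_force: 10.6
```

```bash
python3 -c "
from sq import *
st(); jaw()"
```

```text
t 24.65 clampxy [ 71.2 156.1  61.6] w 49.9 F 10.6 Fx,Fy clamp -2.6 -2.4 16.0 rot [0.0013 0.003  0.0003] fing y 131.2 181.1
s 54.75 jaw front med [-96.7 -89.6 -77.1] padtop y [-53.4 -48.3 -40.5] 65 can [ 2.1 -2.2]
```

Emit:
drive_tool([
  {"tx":0,"ty":0.0005,"tz":0,"ax":0,"ay":0,"az":0,"claw":-0.145},
  {"tx":0,"ty":0.0005,"tz":0,"ax":0,"ay":0,"az":0,"claw":-0.125},
  {"tx":0,"ty":0,"tz":0,"ax":0,"ay":0,"az":0,"claw":-0.125},
  {"tx":0,"ty":0,"tz":0,"ax":0,"ay":0,"az":0,"claw":-0.125},
])

```text
time: 25.03
tool_pos: [562.2, 203.3, 61.6]
orientation: [0.002, 0.122, 0.993, 0.0]
wrist_force: [-3.3, -3.0, 17.6]
gripper_width: 48.6
grasp_force: 11.6
```

```bash
python3 -c "
from sq import *
st(); jaw(); jaw()"
```

```text
t 25.03 clampxy [ 71.3 157.   61.6] w 48.6 F 11.6 Fx,Fy clamp -2.4 -3.7 17.6 rot [0.0011 0.0032 0.0002] fing y 132.7 181.3
s 56.5 jaw front med [-94.6 -88.  -75.5] padtop y [-52.6 -47.7 -40.5] 68 can [ 2.1 -2.1]
s 56.5 jaw front med [-94.4 -87.7 -76.3] padtop y [-53.5 -48.4 -40.3] 67 can [ 2.1 -2.2]
```

Emit:
drive_tool([
  {"tx":0,"ty":0.0003,"tz":0,"ax":0,"ay":0,"az":0,"claw":-0.11},
  {"tx":0,"ty":0,"tz":0,"ax":0,"ay":0,"az":0,"claw":-0.11},
  {"tx":0,"ty":0,"tz":0,"ax":0,"ay":0,"az":0,"claw":-0.11},
  {"tx":0,"ty":0,"tz":0,"ax":0,"ay":0,"az":0,"claw":-0.11},
  {"tx":0,"ty":0,"tz":0,"ax":0,"ay":0,"az":0,"claw":-0.11},
  {"tx":0,"ty":0,"tz":0,"ax":0,"ay":0,"az":0,"claw":-0.11},
])

```text
time: 25.63
tool_pos: [562.2, 203.6, 61.7]
orientation: [0.002, 0.122, 0.993, 0.0]
wrist_force: [-4.3, -3.7, 18.9]
gripper_width: 47.7
grasp_force: 12.2
```

```bash
python3 -c "
from sq import *
st(); jaw(); im=jaw()
t,d=robot.grab_frame('top')
cv2.imwrite('pics/a8.png',np.hstack([cv2.resize(im[90:330,160:360],(400,480)),cv2.resize(t[130:290,180:400],(400,291)).copy() if 0 else cv2.resize(t[130:322,250:410],(400,480))]))"
```

```text
t 25.63 clampxy [ 71.3 157.3  61.7] w 47.7 F 12.2 Fx,Fy clamp -3.2 -4.7 18.9 rot [0.0011 0.0032 0.0002] fing y 133.4 181.1
s 57.0 jaw front med [-94.2 -87.4 -75.9] padtop y [-53.3 -47.8 -40.6] 69 can [ 2.1 -2. ]
s 57.25 jaw front med [-93.9 -87.3 -75.5] padtop y [-53.5 -47.8 -39.9] 74 can [ 2.1 -2.2]
```

View pics/a8.png

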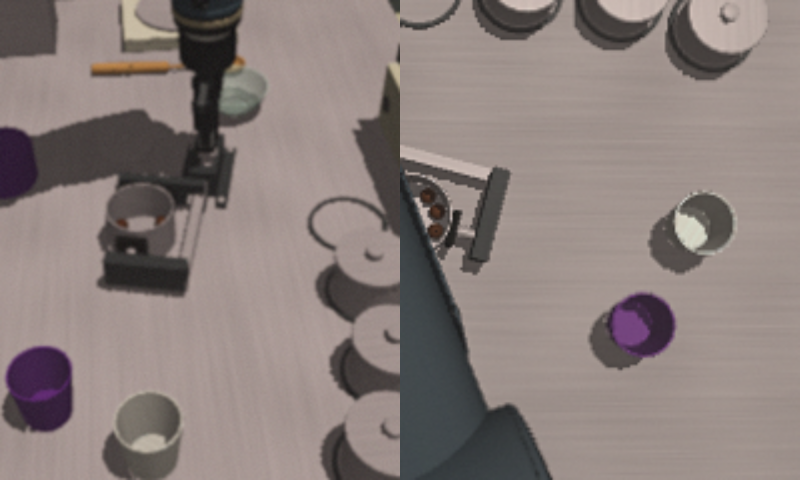

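The picture shows the empty cup upright (left 148,430; right 705,222), the pad against the can, and the fingers squeezing handle and trigger. Both the force (about 5.2 N extra) and the pad shift (about 5 mm) agree, so I hand it in.

```bash
python3 -c "
from plant import robot
print(robot.sign_off())"
```

```text
the job is handed in; nothing more can be done
None
```

I handed the job in at about 26 s: all six nuts are in the can, the empty cup is upright on the tray, and the pad is pressed in about 5 mm (judged from force and camera) with handle and trigger still squeezed; sign-off returned no verdict.

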